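# Clip a carver's mallet onto the hanger's snap hook

## Task

Take the carving mallet by its handle and hang it on the tool hanger: gently press the screw eye at the end of its handle against the brass spring gate of the snap hook until the eye passes inside and the gate springs shut behind it. Still holding the mallet, lower it until the hook carries its weight, and only then let go, so that it hangs straight and still. Do not force or bang the hook, and leave the other tools where they lie.

Things in the scene. Friction and masses are not known exactly. Their poses are not given: they have to be found in the camera images.
- mallet_handle (a point): Mallet, standing on its head; point: on the handle's axis, 145 mm above the underside. Black head 66 mm wide at the foot, 56 at the shoulder, 90 high. Honey-wood octagonal handle 24 mm across flats, 90 to 186 mm up, flats square to mallet's x and y; washer to 190 mm. 248 mm high, 380 g (300 to 480), mass centre some 65 mm up. z along handle to the eye; ring in the y-z plane, seen through along x.
- eye (a point): Centre of the steel screw eye on the handle's end, 85 mm above mallet_handle along the mallet's z, on a bare 7 mm shank. Ring of 5.5 mm wire, 25 mm clear inside, 36 mm outside, standing in the mallet's y-z plane; front and back are alike. Axes as for the mallet.
- eye_top (a point): Mid-wire at the very top of the ring, 15.25 mm above eye. It pushes the gate and at last rests in the hook. The hook's nose: x -16 to -9 mm from the seat, tip 9.75 above, underside 9.75 below the seat. To straddle it the upright eye must come in with eye_top 12.5 to 18 mm above the seat, else it butts the nose at x = -19. Behind the nose (x > -6) it can go down. Lug 38 mm above seat.
- tin: Green wax tin with brass-coloured lid, 74 mm across, 34 mm high; origin at its underside. Leave alone.
- offcut: Pine offcut with three bored holes, 90 x 50 x 40 mm; origin at its underside. Leave alone.
- chisel: Chisel lying on the bench, amber-red handle, 290 mm long, 30 mm high; origin on the bench near its middle. Leave alone.
- gauge: Dark wooden marking gauge lying on the bench, 210 mm long, 58 mm high at its stock; origin near its middle, on the bench. Leave alone.
- hook_about (a point): On the plumb line of the snap hook, 293 mm above the bench. The hook's SEAT (where eye_top ends when hung) is on this line, but the clamp holds the hook anywhere from 14 mm lower to 14 mm higher: its height is not measured, find it by feel or sight. Hook: 7 mm bar in this frame's x-z plane, 18 mm clear inside. Back at +x; mouth, nose, gate at -x, roughly facing the robot; eye goes in along +x.
- gate (a joint): Brass gate, 4.5 mm bar closing the mouth from inside: rad, 0 shut, 0.36 open. Pivot 11.5 mm to -x of and 44 mm above the seat; hangs 37 mm down to a free end 4 mm below the nose tip, just inside it; swings to +x. The eye just over the nose needs 2 N to start it, 4 N at full; then eye_top is 2 mm short of the seat in x and the stop is rigid. Eye moved down slips off its end; gate snaps shut.
- hanger: Steel tool hanger bolted to the bench: grey foot 96 mm wide, post 18 mm thick, 438 mm high, both 150 mm to the +y side of the hook; level arm along y, 80 mm above the seat, clamped to the post, carries the hook under its end. Origin on the bench right under the seat, axes as hook_about. Nothing moves but the gate. Light parts: nothing may press hook, gate or hanger with over 15 N, any way.
- mallet: The same mallet, its origin at the centre of its underside, 145 mm below mallet_handle; same axes.
Things that resemble listed ones, but are neither listed nor needed, are in the scene too. There is more than one size of the mallet; the job needs the middle-sized.

How it is judged (in metres and radians):
On the way, in this order (a step that is already met when the one before it is completed fails the run):
1. the eye, held over the hook's nose, pushes the gate open (value of joint gate above 0.12 rad and horizontal distance between eye_top and hook_about below 0.018 m and height (world z) of eye_top above 0.26 m), for 0.05 s.
2. with the mallet still held, the eye is inside the hook, the gate has sprung shut behind it and the hook takes the weight (value of joint gate below 0.05 rad and horizontal distance between eye_top and hook_about below 0.009 m and height (world z) of eye_top above 0.26 m and contact force between the fingers and mallet above 1 N and contact force between mallet and hanger above 1.5 N), for 0.3 s.
At the end, for the whole second after the job is handed in: The mallet hangs from the snap hook by its eye, released and clear of the bench (top of the eye over 260 mm up), top of the eye within 7 mm of the hook's plumb line, gate shut (under 0.05 rad), mallet plumb within 0.12 rad throughout the last second (horizontal distance between eye_top and hook_about below 0.007 m and height (world z) of eye_top above 0.26 m and value of joint gate below 0.05 rad and angle between eye's own z axis and vertical below 0.12 rad); the robot touches nothing.
It fails at once if the hanger is pressed with more than 15 N (forced, banged, or the mallet dropped onto the hook) (contact force between anything else and hanger above 15 N).
It fails at once if the tin, offcut, chisel or gauge is moved by more than 20 mm (distance of any of tin, offcut, chisel, gauge from where it was at the start of the episode above 0.02 m).
It also fails if it takes over 72 s, if anything falls off the work surface, if the arm or the gripper's body presses on something with over 40 N, if the wrist force passes 120 N, or if a joint passes its speed limit or range.

## Robot

A 6-joint arm with a two-finger parallel gripper is mounted at the origin on the work surface. World frame = base frame: x ahead of the robot, y to its left, z up, the work surface at z = 0. Lengths are in mm, angles in rad, forces in N, time in s.
With the tool pointing down it reaches from about 375 to 900 mm from the base axis. Payload 3.1 kg.
Tool frame: the origin (TCP) lies midway between the tips of the shut fingers; the grasp point (between the pads) lies 19 mm behind it; z points along the fingers, y is the direction in which the jaws open and shut (so a half turn about z gives the same grasp; the last joint's range is limited). The gripper opens to 87 mm and grips with 3 to 60 N. Pads are 19 mm wide; open, the fingers measure 117 mm over their backs; the gripper's body (75 mm by 190 mm) begins 51 mm behind the grasp point.
Start: joints at [1.151, 0.527, 1.433, -0, 1.181, -0.178], TCP at [149.009, 606.953, 192.448] pointing down, gripper open.
Joint ranges: [-3.08, 3.08], [-0.75, 2.2], [0.22, 2.44], [-1.43, 4.57], [0, 2.65], [-2.85, 2.85]. Speed limits (rad/s): [2.79, 2.79, 3.14, 3.14, 3.14, 3.14].

## Interface

Orientations are given as a rotation vector (axis times angle).
In Python, from rig import r, cams, job gives the robot as it stands.
- The arm moves only by the tool move_arm, never from a script. Its arguments are lists of equal length, an entry for each row: "delta_rot": the turn, a rotation vector about the tool's x, y, z in degrees, a list of three; "translation": the shift along the tool's x, y, z in mm, a list of three; "gripper": the finger opening in mm, from 0 to 87. In form: {"delta_rot": [[ax, ay, az], ...], "translation": [[x, y, z], ...], "gripper": [gripper, ...]}. A call has 1 to 8 rows; each row is the pose to reach, as a shift and turn from the pose measured when the call began, along the tool's axes at that moment; what a row does not reach only later rows make up. A row lasts 1/8 s, in which the tool goes at most 62.5 mm and 10.7 degrees, less where a joint would pass 70% of its speed; a pose out of reach is approached as far as the arm can. A call with a gripper value outside its range is refused whole. The fingers move at their own pace and stop on an object; "grip_force" is the grip in N (left out, the last holds). Time passes only in rows, so rows that repeat a pose let the fingers close. It gives the time, the measured TCP pose, the force and the opening at its end, in the units of the state.
- r.get_state(): the state, without advancing time (a new reading comes with each control period).
- cams.camera(name): name is "side" or "top" or "wrist"; returns the picture (420x560x3 uint8, blue, green, red); there is no depth.
- cams.camera_info(name): a dict with "intrinsics" (3x3 intrinsics, pixels), "rvec" (rotation vector, rad) and "tvec" (3), from world to camera coordinates, as OpenCV has them; the wrist camera has in their place "mount" (4x4, takes a point from camera to tool coordinates, whose origin is the TCP and whose axes are the flange's). Camera axes: x right, y down, z forward; pixel columns grow to the right and rows downward; lengths in mm; the calibration is good to about 2 mm. A picture is of the moment at which its call begins: read the wrist's pose just before it. camera_info takes no time and is no camera call.
- job.sign_off(): hands the job in, once; it reports no verdict.
The state is a dict: "clock": time; "joint_pos": joint angles; "dq": joint speeds; "joint_efforts": joint torques, N m; "tcp_pos": TCP position; "ee_rot": TCP orientation; "wrist_force": force on the tool from outside, world axes, zero at the start; "ft_torque": the same for the moment, N m; "opening": finger opening in mm.
Only numpy, scipy, OpenCV 4.12 (cv2) and the standard library are available. Lean on these libraries where they do the work, as an engineer would, in place of code of your own. Each camera call takes 0.05 s, during which the arm holds its last target. There are 200 camera calls.

## Working session

There is one attempt and no reset: what is moved stays moved. The work goes in short steps, Python scripts to look and compute and a tool call to move; the robot and the scene stay as the last step left them, time stands still between calls to the robot, and variables do not carry over. Pictures are saved under pics/ and viewed, about 8 in all and at most 12, crops included, and the job is handed in when it is done.

Besides the shell and the picture viewer there is one more tool, called as name(argument=value, ...), one argument or row to a line, values as JSON. move_arm: Moves the arm, as the interface text tells. Its arguments: {"type":"object","properties":{"delta_rot":{"type":"array"},"translation":{"type":"array"},"gripper":{"type":"array"},"grip_force":{"type":"number"}},"required":["delta_rot","translation","gripper"]}

```bash
ls; mkdir -p pics; python3 - <<'E'
from rig import r,cams,job
import cv2,numpy as np
s=r.get_state();print(s)
a=cams.camera("side");b=cams.camera("top")
cv2.imwrite("pics/side0.png",cv2.resize(a,(800,600),interpolation=cv2.INTER_CUBIC));cv2.imwrite("pics/top0.png",cv2.resize(b,(800,600),interpolation=cv2.INTER_CUBIC))
cv2.imwrite("pics/raw_side.png",a);cv2.imwrite("pics/raw_top.png",b)
for n in("side","top","wrist"):print(n,cams.camera_info(n))
E
```

```text
pics
{'clock': 0.0, 'joint_pos': array([ 1.15153064e+00,  5.28457071e-01,  1.43391314e+00,  1.45909776e-05,
        1.18138322e+00, -1.78506078e-01]), 'dq': array([-0.0006154 ,  0.00040862, -0.00135703, -0.00083071, -0.00016008,
        0.00098867]), 'joint_efforts': array([-3.54857693e-04, -4.40049827e+01, -1.76586592e+01,  6.34166342e-02,
        5.82642120e-02, -1.68457891e-04]), 'tcp_pos': array([148.66549935, 606.23921119, 191.47384304]), 'ee_rot': array([-0.37720208, -3.1182101 ,  0.00323676]), 'wrist_force': array([ 0.53230473, -0.31758656,  0.05515184]), 'ft_torque': array([ 0.01890222, -0.00476248, -0.06729357]), 'opening': 87.19879757522773}
side {'intrinsics': array([[435.57582117,   0.        , 275.46517716],
       [  0.        , 435.57582117, 210.4611216 ],
       [  0.        ,   0.        ,   1.        ]]), 'rvec': array([ 0.71270215, -2.52502904,  1.27921485]), 'tvec': array([501.90273029, 381.0932398 , 829.14511733])}
top {'intrinsics': array([[463.79447166,   0.        , 275.57276799],
       [  0.        , 463.79447166, 208.40722712],
       [  0.        ,   0.        ,   1.        ]]), 'rvec': array([ 2.17561206, -2.13265288,  0.13337334]), 'tvec': array([ -26.14915815,  600.75219883, 1477.34907925])}
wrist {'intrinsics': array([[342.38528749,   0.        , 286.34272605],
       [  0.        , 342.38528749, 206.08193483],
       [  0.        ,   0.        ,   1.        ]]), 'mount': array([[ 3.21967375e-06, -9.54434144e-01, -2.98421622e-01,
         8.20373994e+01],
       [ 9.99999961e-01, -7.98284192e-05,  2.66102175e-04,
        -5.22151926e-01],
       [-2.77799528e-04, -2.98421611e-01,  9.54434107e-01,
        -1.93117862e+02],
       [ 0.00000000e+00,  0.00000000e+00,  0.00000000e+00,
         1.00000000e+00]])}
```

View pics/side0.png

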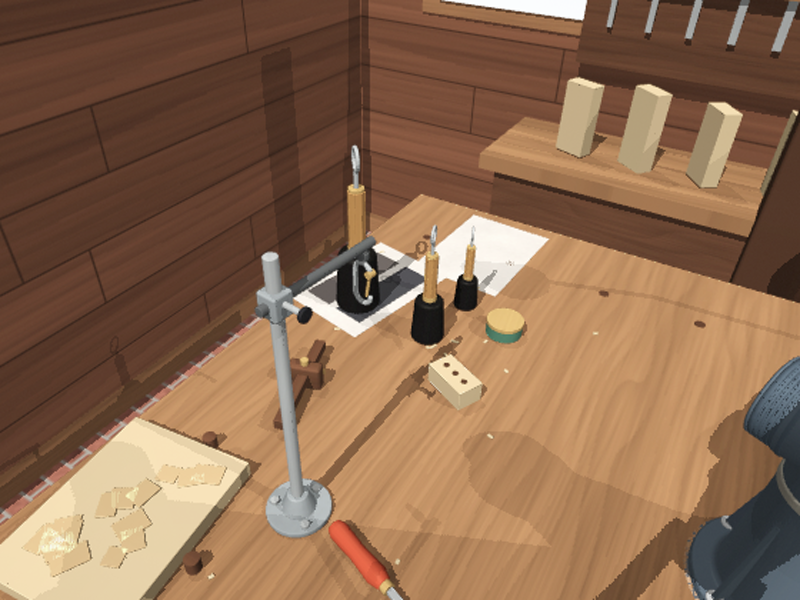

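View pics/top0.png

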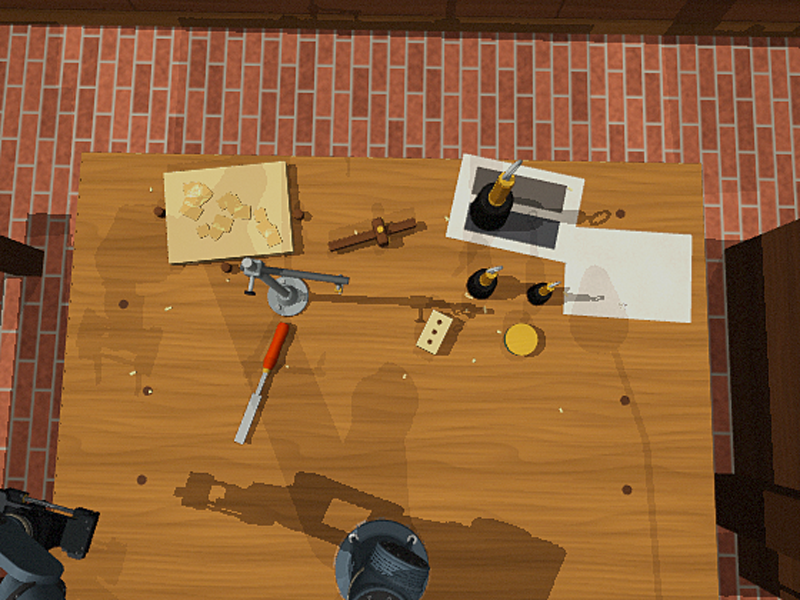

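Side view: the middle mallet is at about (430,300), with its eye top at (434,228). The hook is near (363,283) under the arm end. Top view: the middle mallet is at (485,283) and the arm end at (347,283). Next I'll zoom in on both from the raw pictures, in one mosaic.

```bash
cat > h.py <<'E'
import numpy as np,cv2
from scipy.spatial.transform import Rotation as R
from rig import r,cams
def fixed(n):
    c=cams.camera_info(n);M=np.eye(4);M[:3,:3]=R.from_rotvec(c["rvec"]).as_matrix();M[:3,3]=c["tvec"];return c["intrinsics"],M
def wrist(s):
    c=cams.camera_info("wrist");T=np.eye(4);T[:3,:3]=R.from_rotvec(s["ee_rot"]).as_matrix();T[:3,3]=s["tcp_pos"]
    return c["intrinsics"],np.linalg.inv(T@c["mount"])
def proj(c,p):
    K,M=c;q=(np.atleast_2d(p)@M[:3,:3].T+M[:3,3])@K.T;return q[:,:2]/q[:,2:]
def tri(views):
    A=[]
    for c,(u,v) in views:
        P=c[0]@c[1][:3];A+= [(u*P[2]-P[0])/np.linalg.norm(u*P[2]-P[0]),(v*P[2]-P[1])/np.linalg.norm(v*P[2]-P[1])]
    A=np.array(A);p=np.linalg.lstsq(A[:,:3],-A[:,3],rcond=None)[0];return p,[proj(c,p)[0]-uv for c,uv in views]
def plane(c,uv,z):
    K,M=c;d=M[:3,:3].T@np.linalg.inv(K)@[uv[0],uv[1],1];o=-M[:3,:3].T@M[:3,3];return o+d*(z-o[2])/d[2]
E
python3 - <<'E'
from h import *
a=cv2.imread("pics/raw_side.png");b=cv2.imread("pics/raw_top.png")
z=lambda im,x,y,w,h:cv2.resize(im[y:y+h,x:x+w],(400,300),interpolation=cv2.INTER_CUBIC)
m=np.vstack([np.hstack([z(a,250,150,120,90),z(a,226,155,67,50)]),np.hstack([z(b,310,170,80,60),z(b,160,170,100,75)])])
cv2.imwrite("pics/m1.png",m)
S,T=fixed("side"),fixed("top")
print(tri([(S,(434*.7,228*.7)),(T,(498*.7,268*.7))]))
print(tri([(S,(363*.7,283*.7)),(T,(347*.7,285*.7))]))
E
```

```text
(array([ 640.01270296, -221.51894988,  240.03174501]), [array([0.15983892, 0.03426729]), array([-0.01751604, -0.29777512])])
(array([592.68094077,  72.68898296, 312.59435996]), [array([1.78118936, 0.1892382 ]), array([-0.01145954, -1.56743359])])
```

View pics/m1.png

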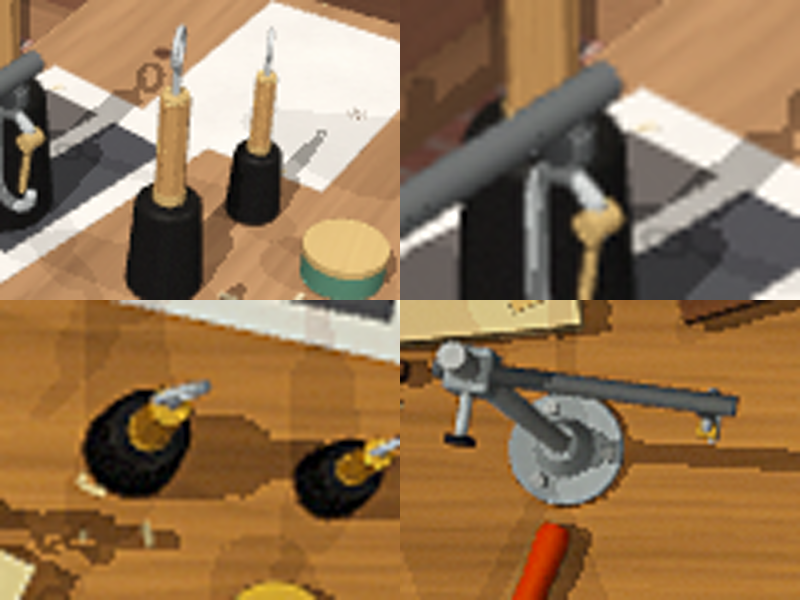

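The mallet eye is near (640,-221,240) and the hook near (593,73). I'll move the wrist camera to where it can see both.

move_arm(
  delta_rot=[
    [0,0,-7],
    [0,0,-14],
    [0,0,-14],
    [0,0,-14],
    [0,0,-14],
    [0,0,-14],
    [0,0,-14],
    [0,0,-14],
  ],
  translation=[
    [-30,-30,-40],
    [-75,-75,-80],
    [-115,-115,-120],
    [-155,-155,-160],
    [-195,-195,-190],
    [-235,-235,-205],
    [-275,-275,-208],
    [-315,-315,-208],
  ],
  gripper=[87,87,87,87,87,87,87,87],
)

```text
clock: 1.1
tcp_pos: [375.1, 232.9, 400.4]
ee_rot: [-0.006, 3.141, -0.002]
wrist_force: [-0.1, -0.9, -0.1]
opening: 87.1
```

move_arm(
  delta_rot=[
    [0,0,0],
    [0,0,0],
    [0,0,0],
    [0,0,0],
    [0,0,0],
    [0,0,0],
    [0,0,0],
    [0,0,0],
  ],
  translation=[
    [-10,-60,-15],
    [-30,-115,-30],
    [-60,-170,-30],
    [-90,-220,-30],
    [-125,-265,-30],
    [-155,-300,-30],
    [-165,-300,-30],
    [-165,-300,-30],
  ],
  gripper=[87,87,87,87,87,87,87,87],
)

```text
clock: 2.1
tcp_pos: [541.2, -66.0, 430.0]
ee_rot: [0.006, -3.14, -0.0]
wrist_force: [-1.2, -0.2, 0.2]
opening: 86.8
```

```bash
python3 - <<'E'
from h import *
import pickle
s=r.get_state();a=cams.camera("wrist");cv2.imwrite("pics/w1.png",a);pickle.dump(s,open("s1.pkl","wb"))
print(s["tcp_pos"],s["joint_pos"])
cv2.imwrite("pics/w1b.png",cv2.resize(a,(800,600),interpolation=cv2.INTER_CUBIC))
E
```

```text
[541.16154656 -65.99180534 430.03823835] [-3.26181914e-01  2.30397531e-01  1.25697123e+00 -3.24778806e-04
  1.65526946e+00 -1.90109702e+00]
```

View pics/w1b.png

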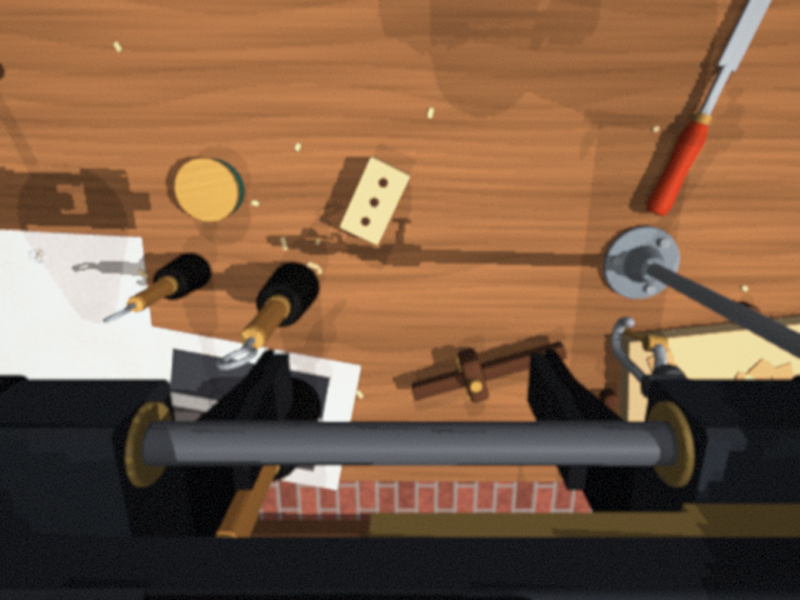

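Wrist view: mallet head at (288,293), its ring at (240,352), hook bottom at about (628,325), gate at (657,340), and the foot at (642,262). Next I'll triangulate these and compare yaw hypotheses on zooms.

```bash
python3 - <<'E'
from h import *
import pickle
s=pickle.load(open("s1.pkl","rb"));W=wrist(s);S,T=fixed("side"),fixed("top")
print("eye",tri([(S,(304.3,163.5)),(T,(346.8,188.6)),(W,(168,247))]))
print("head bottom", plane(W,(205*1.0,198),50))
a=plane(T,(173.75,185),382);b=plane(T,(243.75,196.25),382);f=plane(T,(140+160-160,0),0)
print("arm",a,b,np.degrees(np.arctan2(*(a-b)[[0,1]])))
# foot centre: top mosaic (565-400,447-300)/4 ; wrist (642,262)*.7
print("foot",plane(T,(160+165/4,170+147/4),12),plane(W,(642*.7,262*.7),6))
print("armend tri?",tri([(S,(226+(610-400)/6,155+90/6)),(T,(243,196.25))]))
w=cv2.imread("pics/w1.png");a=cv2.imread("pics/raw_side.png")
z=lambda im,x,y,wd,h:cv2.resize(im[y:y+h,x:x+wd],(400,300),interpolation=cv2.INTER_CUBIC)
m=np.vstack([np.hstack([z(w,140,220,64,48),z(w,415,210,80,60)]),np.hstack([z(a,284,150,40,30),z(a,236,165,48,36+12)])])
cv2.imwrite("pics/m2.png",m)
E
```

```text
eye (array([ 636.99727305, -215.97908115,  230.10362384]), [array([-0.54609083,  0.8220245 ]), array([-0.68630142,  0.29779106]), array([-1.56450407,  0.86968942])])
head bottom [ 623.62132125 -207.69188849   50.        ]
arm [612.02514968 243.80726487 382.        ] [586.66652728  65.33739289 382.        ] 8.086971879447274
foot [605.15438852 233.30598885  12.        ] [606.32399147 235.5474855    6.        ]
armend tri? (array([585.87745185,  67.67504317, 375.38572151]), [array([-0.70941454, -0.1068203 ]), array([0.00471206, 0.68582864])])
```

View pics/m2.png

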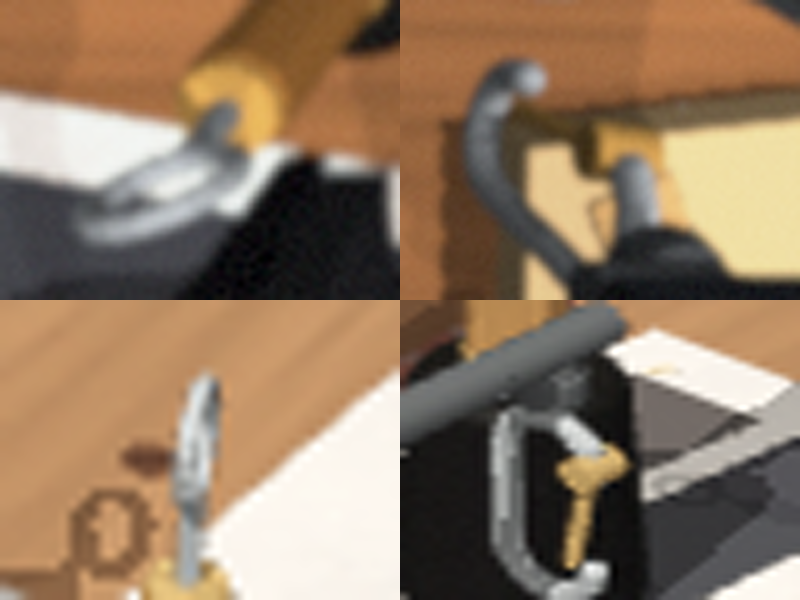

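```bash
python3 - <<'E'
from h import *
import pickle
s=pickle.load(open("s1.pkl","rb"));W=wrist(s);S,T=fixed("side"),fixed("top")
print("nose",tri([(S,(259.4,208.2)),(W,(441,225))]))
e=np.array([636.5,-216,230])
for n,c in(("S",S),("W",W)):
    o=-c[1][:3,:3].T@c[1][:3,3];d=e-o;print(n,o,"az of view",np.degrees(np.arctan2(d[1],d[0])))
a=cv2.imread("pics/raw_side.png");w=cv2.imread("pics/w1.png");t=cv2.imread("pics/raw_top.png")
th=np.linspace(0,2*np.pi,60)
# pixel offsets aligned on the measured ring centre; compare outer outline extents
for yaw in range(-90,90,10):
    y=np.array([-np.sin(np.radians(yaw)),np.cos(np.radians(yaw)),0]);p=e+15.25*(np.cos(th)[:,None]*y+np.sin(th)[:,None]*[0,0,1])
    out=[]
    for c in(S,W,T):
        q=proj(c,p);out+=[*np.ptp(q,axis=0)]
        (_,ax,an)=cv2.fitEllipse(q.astype(np.float32));out+=[*ax,an]
    print(yaw,np.round(out,1))
E
```

```text
nose (array([576.37475713,  86.89491576, 304.62795975]), [array([-0.33155289, -0.10694722]), array([-0.0097094 , -1.06585584])])
S [218.87209835 642.54901444 789.83909898] az of view -64.06011091380147
W [459.20395858 -66.90090678 623.24668915] az of view -40.06253361187416
-90 [ 10.7  11.    9.5  12.1 138.1   8.5  24.6   8.4  24.6   2.9   1.6  10.7
   1.6  10.7   1.5]
-80 [ 11.5  10.7  10.1  12.1 123.2  10.5  24.3  10.1  24.5 172.4   2.4  10.5
   1.9  10.6 171.4]
-70 [ 12.   10.6  10.5  12.1 104.5  13.4  23.4  11.5  24.4 161.1   4.   10.1
   2.1  10.6 161.2]
-60 [ 12.1  10.5  10.5  12.1  84.3  16.5  21.9  12.4  24.5 149.    5.5   9.4
   2.3  10.7 150.9]
-50 [ 11.8  10.5  10.1  12.2  66.2  19.4  20.   12.9  24.7 136.5   7.    8.4
   2.4  10.7 140.5]
-40 [ 11.2  10.6   9.5  12.2  51.7  21.9  17.7  12.9  24.9 124.3   8.3   7.1
   2.4  10.7 130.2]
-30 [ 10.3  10.8   8.6  12.2  40.3  23.8  15.1  12.6  25.3 112.6   9.3   5.7
   2.3  10.7 119.9]
-20 [  9.   11.1   7.5  12.2  31.3  25.1  12.7  11.9  25.6 101.7  10.1   4.2
   2.2  10.7 109.7]
-10 [ 7.5 11.4  6.1 12.2 24.  25.8 10.8 10.8 25.8 91.6 10.6  2.7  2.  10.8
 99.7]
0 [ 5.7 11.7  4.6 12.2 17.7 25.7 10.1  9.5 26.  82.  10.8  1.8  1.8 10.8
 89.7]
10 [ 3.8 11.9  2.9 12.2 12.1 25.  10.8  8.  26.  72.9 10.6  2.4  1.5 10.8
 79.8]
20 [ 1.8 12.1  1.1 12.2  6.9 23.6 12.6  6.2 26.  64.2 10.1  3.8  1.2 10.8
 70. ]
30 [ 0.8 12.2  0.7 12.2  1.9 21.5 15.   4.2 25.9 55.7  9.4  5.4  0.8 10.8
 60.3]
40 [  2.6  12.1   2.5  12.2 176.7  19.   17.5   2.2  25.8  47.3   8.3   6.8
   0.4  10.8  50.6]
50 [  4.6  12.    4.3  12.2 171.3  16.1  19.9   0.   25.5  38.9   7.    8.1
   0.   10.7  40.9]
60 [  6.5  11.8   5.9  12.1 165.2  13.   21.8   2.2  25.3  30.5   5.6   9.2
   0.4  10.7  31.2]
70 [  8.1  11.6   7.3  12.1 158.1  10.2  23.3   4.4  25.1  21.8   4.   10.
   0.8  10.7  21.4]
80 [  9.6  11.3   8.5  12.1 149.4   8.4  24.3   6.5  24.8  12.7   2.4  10.5
   1.2  10.7  11.5]
```

move_arm(
  delta_rot=[
    [0,0,10],
    [0,0,20],
    [0,0,30],
    [0,0,40],
    [0,0,50],
    [0,0,60],
    [0,0,70],
    [0,0,80],
  ],
  translation=[
    [0,-20,0],
    [0,-50,0],
    [0,-80,0],
    [0,-110,0],
    [0,-140,0],
    [0,-170,0],
    [0,-190,0],
    [0,-200,0],
  ],
  gripper=[87,87,87,87,87,87,87,87],
)

```text
clock: 3.15
tcp_pos: [541.0, -264.7, 431.0]
ee_rot: [-2.019, -2.406, 0.001]
wrist_force: [-0.2, 0.1, -0.2]
opening: 87.3
```

```bash
python3 - <<'E'
from h import *
import pickle
s=pickle.load(open("s1.pkl","rb"));W=wrist(s);S,T=fixed("side"),fixed("top")
print("small ring tip",tri([(S,(473*.7,228*.7)),(W,(108*.7,319*.7)),(T,(558*.7,283*.7))]))
print("small head", plane(W,(187*.7,273*.7),30),"mid head",plane(W,(292*.7,288*.7),45))
s=r.get_state();print(s["joint_pos"],s["tcp_pos"],s["ee_rot"])
E
```

```text
small ring tip (array([ 621.22369794, -354.63440209,  181.64278687]), [array([-0.12060846,  0.0088683 ]), array([-0.26895209, -1.13633279]), array([-0.10492448, -0.28608788])])
small head [ 617.17970241 -343.64116995   30.        ] mid head [ 631.79844842 -209.69539998   45.        ]
[-6.40026746e-01  3.27844758e-01  1.11790347e+00 -6.97346295e-04
  1.69634894e+00 -8.14581671e-01] [ 541.0165109  -264.73221874  430.96510067] [-2.01915716e+00 -2.40617861e+00  1.13081396e-03]
```

```bash
cat >> h.py <<'E'
def toolR(az,pitch):
    a,p=np.radians([az,pitch]);u=np.array([np.cos(a),np.sin(a),0]);k=np.array([0,0,1.])
    z=u*np.cos(p)-k*np.sin(p);x=u*np.sin(p)+k*np.cos(p);return np.c_[x,np.cross(z,x),z]
def delta(p,Rt,n,s=None):
    s=s or r.get_state();R0=R.from_rotvec(s["ee_rot"]).as_matrix();t=R0.T@(np.array(p)-s["tcp_pos"]);v=np.degrees(R.from_matrix(R0.T@Rt).as_rotvec())
    for i in range(1,n+1):print(np.round(v*i/n,1).tolist(),np.round(t*i/n,1).tolist())
E
python3 - <<'E'
from h import *
R0=R.from_rotvec(r.get_state()["ee_rot"]).as_matrix();print(R0.round(3))
delta([555,-330,330],toolR(61,35),8)
E
```

```text
[[-0.174  0.985 -0.001]
 [ 0.985  0.174 -0.   ]
 [-0.    -0.001 -1.   ]]
[-2.3, 6.6, 4.5] [-8.3, 0.3, 12.6]
[-4.7, 13.2, 9.0] [-16.7, 0.6, 25.2]
[-7.0, 19.8, 13.5] [-25.0, 0.9, 37.9]
[-9.4, 26.4, 17.9] [-33.3, 1.3, 50.5]
[-11.7, 33.0, 22.4] [-41.7, 1.6, 63.1]
[-14.1, 39.6, 26.9] [-50.0, 1.9, 75.7]
[-16.4, 46.2, 31.4] [-58.4, 2.2, 88.3]
[-18.7, 52.8, 35.9] [-66.7, 2.5, 101.0]
```

move_arm(
  delta_rot=[
    [-2.3,6.6,4.5],
    [-4.7,13.2,9],
    [-7,19.8,13.5],
    [-9.4,26.4,18],
    [-11.7,33,22.4],
    [-14,39.6,27],
    [-16.4,46.2,31.4],
    [-18.7,52.8,36],
  ],
  translation=[
    [-8,0,12],
    [-17,0,25],
    [-25,1,38],
    [-33,1,50],
    [-42,2,63],
    [-50,2,76],
    [-58,2,88],
    [-67,2,101],
  ],
  gripper=[87,87,87,87,87,87,87,87],
)

```text
clock: 4.15
tcp_pos: [554.9, -329.2, 330.8]
ee_rot: [-2.098, -1.232, -1.094]
wrist_force: [0.1, -0.1, -0.5]
opening: 87.0
```

```bash
python3 - <<'E'
from h import *
import pickle
s=r.get_state();print(s["joint_pos"],s["tcp_pos"]);Rt=R.from_rotvec(s["ee_rot"]).as_matrix();print(Rt.round(3))
a=cams.camera("wrist");cv2.imwrite("pics/w2.png",a);pickle.dump(s,open("s2.pkl","wb"))
W=wrist(s);b=cv2.resize(a,(784,588),interpolation=cv2.INTER_CUBIC)
print(proj(W,[[634,-213,0],[637,-216,230],[637,-216,245]])*1.4)
cv2.imwrite("pics/w2b.png",b)
E
```

```text
[-1.09151857  0.65026422  1.20527367  0.79150636  1.84803235 -0.58586837] [ 554.92951732 -329.17888917  330.77827939]
[[ 0.279  0.874  0.398]
 [ 0.499 -0.487  0.717]
 [ 0.82  -0.001 -0.572]]
[[411.6902306  386.41505798]
 [421.84250654 254.58424541]
 [422.50492661 241.29461171]]
```

View pics/w2b.png

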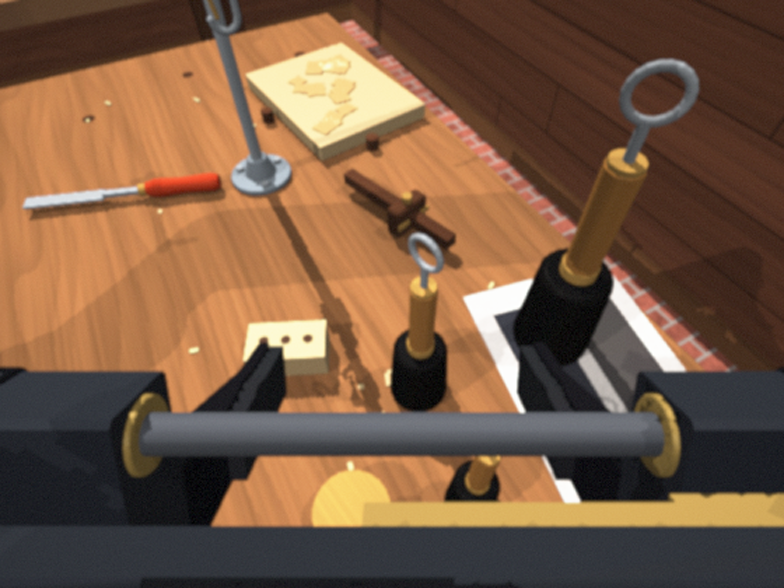

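The middle mallet is clearly framed: ring at (426,253), handle top at (425,283), foot centre near (418,395). The big one is at right, and the small one is below, behind the jaw bar. I'll fit the ring (position and yaw) to its grey silhouette.

```bash
cat > fit.py <<'E'
from h import *
import pickle
from scipy.optimize import minimize
s=pickle.load(open("s2.pkl","rb"));W=wrist(s);a=cv2.imread("pics/w2.png")
x0,y0,x1,y1=284,160,324,200
hsv=cv2.cvtColor(a,cv2.COLOR_BGR2HSV)[y0:y1,x0:x1];k=6
big=cv2.resize(a[y0:y1,x0:x1],None,fx=k,fy=k,interpolation=cv2.INTER_CUBIC)
sat=cv2.cvtColor(big,cv2.COLOR_BGR2HSV)[...,1];mask=(sat<75).astype(np.uint8);mask[int(36*k):]=0
th,ph=[g.ravel() for g in np.meshgrid(np.linspace(0,2*np.pi,90),np.linspace(0,2*np.pi,12))]
def render(e,yaw):
    y=np.array([-np.sin(yaw),np.cos(yaw),0]);x=np.array([np.cos(yaw),np.sin(yaw),0])
    rr=15.25+2.75*np.cos(ph);p=e+np.outer(rr*np.cos(th),y)+np.outer(rr*np.sin(th),[0,0,1])+np.outer(2.75*np.sin(ph),x)
    p=np.vstack([p,e+np.array([[i*2.5*np.cos(q),i*2.5*np.sin(q),-z] for z in np.arange(17,38,.7) for q in np.arange(0,6.3,.6) for i in(1,1.4)])])
    q=((proj(W,p)-[x0,y0]+.5)*k-.5);m=np.zeros_like(mask)
    for u,v in q:cv2.circle(m,(int(round(u)),int(round(v))),2,1,-1)
    m[int(36*k):]=0;return m
R0=R.from_rotvec(s["ee_rot"]).as_matrix()
def cost(v):
    e=np.array([639.5,-217.5,230])+R0[:,1]*v[0]*3+np.array([0,0,1])*v[1]*3
    m=render(e,np.radians(16+v[2]*10));return (m!=mask).sum()/mask.sum()
best=min((minimize(cost,[0,0,q],method="Nelder-Mead",options=dict(initial_simplex=np.array([[0,0,q],[.7,0,q],[0,.7,q],[0,0,q+.6]]))) for q in(-3,-1,0,1,3)),key=lambda o:o.fun)
print(best.x,best.fun,np.array([639.5,-217.5,230])+R0[:,1]*best.x[0]*3+[0,0,best.x[1]*3],"yaw",16+best.x[2]*10)
for d in(-10,-5,5,10):print(d,cost(best.x+[0,0,d/10]))
S,T=fixed("side"),fixed("top");W1=wrist(pickle.load(open("s1.pkl","rb")))
print(tri([(S,(304.3,163.5)),(T,(346.8,188.6)),(W1,(168,247)),(W,(426/1.4,253/1.4))]))
cv2.imwrite("pics/mask.png",np.hstack([big,cv2.merge([mask*255]*3),cv2.merge([mask*255,mask*0,render(np.array([639.5,-217.5,230])+R0[:,1]*best.x[0]*3+[0,0,best.x[1]*3],np.radians(16+best.x[2]*10))*255])]))
E
python3 fit.py
```

```text
[-0.26419944  0.96757902 -0.01046748] 0.40139076685339 [ 638.8075581  -217.1143382   232.90386632] yaw 15.895325219103505
-10 0.5707295087244865
-5 0.46893310153885776
5 0.48606013778893825
10 0.5785203785976434
(array([ 637.64306137, -215.45753892,  230.44911537]), [array([-0.86135269,  0.72099606]), array([-0.85033508,  0.05154557]), array([-1.90133894,  2.11065255]), array([-2.7024075 ,  0.31804993])])
```

View pics/mask.png

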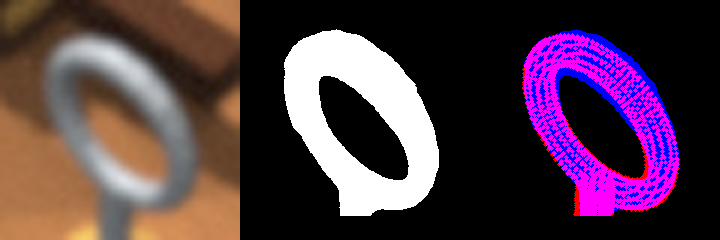

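```bash
python3 - <<'E'
from h import *
Rt=toolR(61,35);G=np.array([639,-217,158])
delta(G-111*Rt[:,2],Rt,1);delta(G+19*Rt[:,2],Rt,1)
E
```

```text
[-0.0, -0.4, -0.8] [-56.2, 21.3, 100.4]
[-0.0, -0.4, -0.8] [-57.0, 21.3, 230.4]
```

move_arm(
  delta_rot=[
    [0,0,0],
    [0,-0.4,-0.8],
    [0,-0.4,-0.8],
    [0,-0.4,-0.8],
    [0,-0.4,-0.8],
    [0,-0.4,-0.8],
    [0,-0.4,-0.8],
    [0,-0.4,-0.8],
  ],
  translation=[
    [-25,10,45],
    [-50,21,80],
    [-57,21,105],
    [-57,21,140],
    [-57,21,175],
    [-57,21,205],
    [-57,21,225],
    [-57,21,230],
  ],
  gripper=[87,87,87,87,87,87,87,87],
)

```text
clock: 5.2
tcp_pos: [646.4, -201.4, 147.6]
ee_rot: [-2.096, -1.238, -1.089]
wrist_force: [-0.3, 0.3, -0.0]
opening: 87.2
```

```bash
python3 - <<'E'
from h import *
import pickle
s=r.get_state();print(s["joint_pos"],s["tcp_pos"],s["wrist_force"]);Rt=R.from_rotvec(s["ee_rot"]).as_matrix();print(Rt.round(3))
a=cams.camera("wrist");cv2.imwrite("pics/w3.png",a)
b=cams.camera("side")
cv2.imwrite("pics/m3.png",np.hstack([cv2.resize(a[:,:],(420,315)),cv2.resize(b[110:260,220:400],(378,315),interpolation=cv2.INTER_CUBIC)]))
E
```

```text
[-0.87479548  0.82609714  1.41360961  0.87639841  1.4477772  -0.74231012] [ 646.40619609 -201.43352023  147.58068452] [-0.28754883  0.29752609 -0.00371999]
[[ 0.277  0.876  0.394]
 [ 0.503 -0.482  0.717]
 [ 0.819 -0.001 -0.574]]
```

View pics/m3.png

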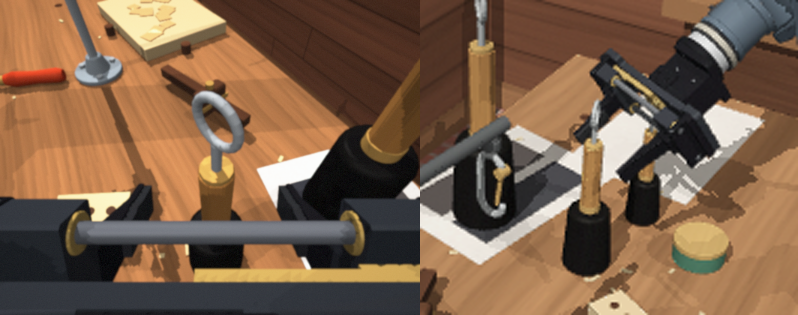

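The handle is centred between the jaws (x about 217 of 420 in the left panel). Closing now.

move_arm(
  delta_rot=[
    [0,0,0],
    [0,0,0],
    [0,0,0],
    [0,0,0],
    [0,0,0],
    [0,0,0],
  ],
  translation=[
    [0,0,0],
    [0,0,0],
    [0,0,0],
    [0,0,0],
    [0,0,0],
    [0,0,0],
  ],
  gripper=[20,20,20,20,20,20],
  grip_force=12,
)

```text
clock: 6.05
tcp_pos: [646.3, -203.1, 147.8]
ee_rot: [-2.098, -1.237, -1.091]
wrist_force: [0.1, -0.1, 0.4]
opening: 35.1
```

move_arm(
  delta_rot=[
    [0,0,0],
    [0,0,0],
    [0,0,0],
  ],
  translation=[
    [0,0,0],
    [0,0,0],
    [0,0,0],
  ],
  gripper=[15,15,15],
  grip_force=50,
)

```text
clock: 6.42
tcp_pos: [646.3, -203.2, 147.8]
ee_rot: [-2.098, -1.237, -1.091]
wrist_force: [-0.2, -0.8, 0.2]
opening: 15.6
```

The opening is 15.6 mm, less than the 24 mm handle, so something is wrong. I'll look.

```bash
python3 - <<'E'
from h import *
s=r.get_state();print(s["opening"],s["tcp_pos"],s["wrist_force"])
a=cams.camera("wrist");cv2.imwrite("pics/w4.png",a)
b=cams.camera("side")
t=cams.camera("top")
cv2.imwrite("pics/m4.png",np.vstack([np.hstack([cv2.resize(a,(400,300)),cv2.resize(b[130:220,270:390],(400,300),interpolation=cv2.INTER_CUBIC)]),np.hstack([cv2.resize(t[165:225,300:380],(400,300),interpolation=cv2.INTER_CUBIC),cv2.resize(a[200:350,180:380],(400,300))])]))
E
```

```text
15.645746512475704 [ 646.30739497 -203.17816063  147.7695949 ] [-0.1909203  -0.81310015  0.15030163]
```

View pics/m4.png

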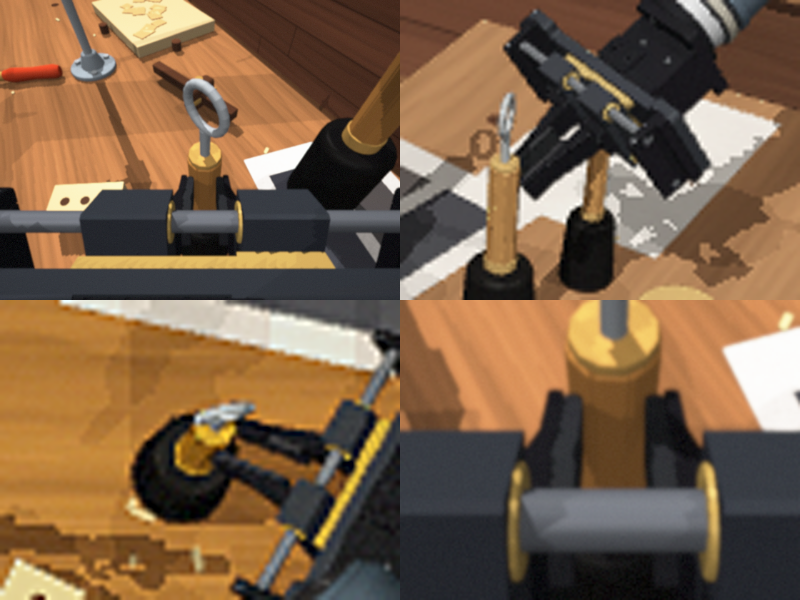

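```bash
python3 - <<'E'
from h import *
S,T=fixed("side"),fixed("top");s=r.get_state();p=s["tcp_pos"];W=wrist(s)
Rt=R.from_rotvec(s["ee_rot"]).as_matrix()
P=[p,p-19*Rt[:,2],[639,-217,158],[639,-217,188],[639,-217,230]]
for n,c,o,k in(("side",S,(270,130),10/3),("top",T,(300,165),5),("wrist",W,(0,0),400/560)):print(n,((proj(c,P)-o)*k).round(0).tolist())
E
```

```text
side [[88.0, 209.0], [106.0, 192.0], [105.0, 192.0], [108.0, 160.0], [111.0, 113.0]]
top [[189.0, 127.0], [214.0, 136.0], [214.0, 136.0], [222.0, 128.0], [232.0, 116.0]]
wrist [[204.0, 172.0], [204.0, 182.0], [204.0, 183.0], [204.0, 161.0], [204.0, 118.0]]
```

Projections show the fingertips ending about 25 mm short of where the TCP should be, and the eye looks about 8 mm further off than before. The mallet was probably squeezed forward. I'll quantify both numerically.

```bash
python3 - <<'E'
from h import *
S,T=fixed("side"),fixed("top");s=r.get_state();Rt=R.from_rotvec(s["ee_rot"]).as_matrix();p=s["tcp_pos"]
b=cams.camera("side");t=cams.camera("top");cv2.imwrite("pics/s5.png",b);cv2.imwrite("pics/t5.png",t)
up=lambda i:cv2.resize(i,None,fx=8,fy=8,interpolation=cv2.INTER_CUBIC)
def tm(a,b,x0,y0,x1,y1,m=8):
    R_=cv2.matchTemplate(up(b[y0-m:y1+m,x0-m:x1+m]),up(a[y0:y1,x0:x1]),cv2.TM_CCOEFF_NORMED);_,v,_,l=cv2.minMaxLoc(R_);return v,(np.array(l)/8-m)
rs,rt=cv2.imread("pics/raw_side.png"),cv2.imread("pics/raw_top.png")
print("eye side",tm(rs,b,299,158,309,172));print("head side",tm(rs,b,288,205,314,242));print("head/top",tm(rt,t,326,188,342,212))
e=np.array([639,-217,230])
for d in(5,10):print(d,[(proj(c,e+d*np.array([.485,.875,0]))-proj(c,e))[0].round(1) for c in(S,T)])
# profile along tool axis, fingers' darkness in side and top
for n,c,im in(("side",S,b),("top",T,t)):
  for k in(-12,12):
    q=np.array([p+k*Rt[:,1]-d*Rt[:,2] for d in range(-10,90,4)]);px=proj(c,q)
    print(n,k,[int(im[int(round(v)),int(round(u))].max()) for u,v in px])
E
```

```text
eye side (0.865967333316803, array([-1.75 ,  0.375]))
head side (0.9854358434677124, array([-0.375,  0.125]))
head/top (0.9388473033905029, array([-0.625, -0.125]))
5 [array([-1.7,  0.5]), array([-1.5, -0.9])]
10 [array([-3.3,  1. ]), array([-3.1, -1.7])]
side -12 [149, 160, 174, 172, 163, 160, 159, 169, 139, 236, 161, 26, 28, 25, 22, 26, 27, 25, 23, 22, 39, 39, 27, 41, 43]
side 12 [80, 80, 177, 236, 175, 148, 166, 172, 173, 176, 198, 177, 165, 153, 32, 27, 34, 33, 32, 33, 33, 35, 33, 28, 24]
top -12 [36, 28, 223, 152, 132, 136, 135, 78, 47, 45, 25, 25, 31, 31, 31, 35, 29, 34, 30, 27, 34, 37, 27, 64, 65]
top 12 [179, 178, 105, 194, 178, 145, 130, 125, 108, 61, 25, 26, 29, 17, 24, 28, 50, 63, 61, 60, 54, 25, 19, 22, 11]
```

The fingertips really do end about 28 mm short of the reported TCP point, and the mallet was only nudged: its eye moved about 5 mm and its foot about 1 mm. I'll open, let it settle, advance 26 mm along the tool, and close again.

move_arm(
  delta_rot=[
    [0,0,0],
    [0,0,0],
    [0,0,0],
    [0,0,0],
    [0,0,0],
    [0,0,0],
    [0,0,0],
    [0,0,0],
  ],
  translation=[
    [0,0,0],
    [0,0,0],
    [0,0,0],
    [0,0,0],
    [0,0,0],
    [0,0,9],
    [0,0,18],
    [0,0,26],
  ],
  gripper=[80,80,80,80,80,80,80,80],
)

```text
clock: 7.68
tcp_pos: [656.7, -183.6, 132.3]
ee_rot: [-2.097, -1.237, -1.09]
wrist_force: [0.4, 0.1, -0.1]
opening: 78.8
```

move_arm(
  delta_rot=[
    [0,0,0],
    [0,0,0],
    [0,0,0],
    [0,0,0],
    [0,0,0],
    [0,0,0],
    [0,0,0],
    [0,0,0],
  ],
  translation=[
    [0,0,0],
    [0,0,0],
    [0,0,0],
    [0,0,0],
    [0,0,0],
    [0,0,0],
    [0,0,0],
    [0,0,0],
  ],
  gripper=[15,15,15,15,15,15,15,15],
  grip_force=10,
)

```text
clock: 8.68
tcp_pos: [656.7, -183.6, 132.3]
ee_rot: [-2.097, -1.237, -1.09]
wrist_force: [-0.3, -0.0, -0.3]
opening: 23.8
```

Opening 23.8 mm: that is the handle, gripped on its flats. I'll firm the grip, then lift a little and check the weight.

move_arm(
  delta_rot=[
    [0,0,0],
    [0,0,0],
    [0,0,0],
    [0,0,0],
    [0,0,0],
    [0,0,0],
    [0,0,0],
    [0,0,0],
  ],
  translation=[
    [0,0,0],
    [0,0,0],
    [0,0,0],
    [4,0,-3],
    [12,0,-9],
    [25,0,-17],
    [37,0,-26],
    [49,0,-34],
  ],
  gripper=[15,15,15,15,15,15,15,15],
  grip_force=50,
)

```text
clock: 9.68
tcp_pos: [656.9, -183.5, 193.4]
ee_rot: [-2.097, -1.238, -1.091]
wrist_force: [0.3, -0.5, -3.4]
opening: 23.6
```

```bash
python3 - <<'E'
from h import *
import pickle
s=r.get_state();print(s["opening"],s["tcp_pos"],s["wrist_force"],s["ft_torque"],s["joint_pos"])
a=cams.camera("wrist");cv2.imwrite("pics/w5.png",a);b=cams.camera("side");t=cams.camera("top");cv2.imwrite("pics/s6.png",b);cv2.imwrite("pics/t6.png",t)
pickle.dump(s,open("s5.pkl","wb"))
cv2.imwrite("pics/m5.png",np.hstack([cv2.resize(a,(440,330)),cv2.resize(b[120:240,230:350],(330,330),interpolation=cv2.INTER_CUBIC)]))
E
```

```text
23.590957886549827 [ 656.94609403 -183.48225725  193.43081641] [ 0.27704367 -0.49670237 -3.44822424] [-0.90868828  0.50024023 -0.01008001] [-0.84545368  0.75947333  1.40762402  0.88673278  1.47427575 -0.67098092]
```

View pics/m5.png

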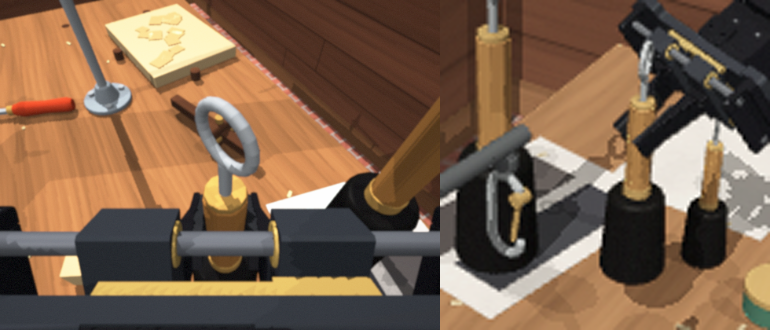

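The mallet is held upright and reads 3.4 N. The hook is visible at left in the side view. I'll refine the eye's offset from the tool and plan the move to 70 mm in front of the hook.

```bash
python3 - <<'E'
from h import *
import pickle
s=pickle.load(open("s5.pkl","rb"));W=wrist(s);p=s["tcp_pos"];Rt=R.from_rotvec(s["ee_rot"]).as_matrix();S,T=fixed("side"),fixed("top")
u=np.array([Rt[0,2],Rt[1,2],0]);u/=np.linalg.norm(u);print("az",np.degrees(np.arctan2(u[1],u[0])))
for d in(-34,-37,-40,-43):
    e=p+u*d+[0,0,97.7];print(d,e,proj(W,e)[0]-(288.9,173.1),proj(S,e)[0],"obs side ~",(230+(646-440)/2.75,120+60/2.75))
E=np.array([517.7,95.2,298]);Rn=toolR(37.2,35);un=np.array([np.cos(np.radians(37.2)),np.sin(np.radians(37.2)),0])
delta(E+37.3*un-[0,0,97.7],Rn,12)
E
```

```text
az 61.08107627631202
-34 [ 640.50466281 -213.24262249  291.13081641] [-3.70934881 -1.62631024] [303.43405699 142.72199453] obs side ~ (304.9090909090909, 141.8181818181818)
-37 [ 639.05394829 -215.86853707  291.13081641] [-3.73122654  5.25755906] [304.46440168 142.45045023] obs side ~ (304.9090909090909, 141.8181818181818)
-40 [ 637.60323377 -218.49445165  291.13081641] [-3.7538516  12.37657635] [305.49234288 142.17953936] obs side ~ (304.9090909090909, 141.8181818181818)
-43 [ 636.15251925 -221.12036623  291.13081641] [-3.77726294 19.74299974] [306.51788899 141.90925971] obs side ~ (304.9090909090909, 141.8181818181818)
[-1.6, 0.0, 1.2] [10.6, -20.2, 14.0]
[-3.2, 0.0, 2.3] [21.2, -40.3, 28.0]
[-4.9, 0.0, 3.5] [31.9, -60.5, 42.0]
[-6.5, 0.0, 4.6] [42.5, -80.6, 56.0]
[-8.1, 0.0, 5.8] [53.1, -100.8, 70.1]
[-9.7, 0.0, 6.9] [63.7, -120.9, 84.1]
[-11.4, 0.0, 8.1] [74.4, -141.1, 98.1]
[-13.0, 0.1, 9.2] [85.0, -161.2, 112.1]
[-14.6, 0.1, 10.4] [95.6, -181.4, 126.1]
[-16.2, 0.1, 11.5] [106.2, -201.5, 140.1]
[-17.9, 0.1, 12.7] [116.8, -221.7, 154.1]
[-19.5, 0.1, 13.8] [127.5, -241.8, 168.1]
```

move_arm(
  delta_rot=[
    [-1,0,0.7],
    [-2.6,0,1.8],
    [-4.5,0,3.2],
    [-6.5,0,4.6],
    [-8.1,0,5.8],
    [-9.7,0,6.9],
    [-11.4,0,8.1],
    [-12.6,0,8.9],
  ],
  translation=[
    [10,-8,4],
    [22,-29,17],
    [35,-55,35],
    [45,-80,53],
    [55,-101,68],
    [65,-121,83],
    [75,-141,97],
    [84,-155,107],
  ],
  gripper=[15,15,15,15,15,15,15,15],
)

```text
clock: 10.82
tcp_pos: [586.1, 11.5, 199.7]
ee_rot: [-2.313, -0.973, -1.201]
wrist_force: [-0.5, -0.5, -3.1]
opening: 23.5
```

```bash
python3 - <<'E'
from h import *
s=r.get_state();print(s["opening"],s["tcp_pos"],s["wrist_force"],s["joint_pos"])
E=np.array([517.7,95.2,298]);Rn=toolR(37.2,35);un=np.array([np.cos(np.radians(37.2)),np.sin(np.radians(37.2)),0])
delta(E+37.3*un-[0,0,97.7],Rn,5)
E
```

```text
23.483012566816317 [586.09128681  11.47241336 199.70545422] [-0.53538015 -0.46730458 -3.14536401] [-0.69612374  0.52999989  2.02010049  1.25348723  1.03193712 -0.86573399]
[-1.4, 0.0, 1.0] [5.7, -20.4, 7.9]
[-2.8, 0.0, 1.9] [11.4, -40.8, 15.9]
[-4.1, 0.1, 2.9] [17.2, -61.2, 23.8]
[-5.5, 0.1, 3.9] [22.9, -81.6, 31.7]
[-6.9, 0.1, 4.8] [28.6, -102.0, 39.7]
```

move_arm(
  delta_rot=[
    [-1.2,0,0.8],
    [-2.8,0,1.9],
    [-4.1,0,2.9],
    [-5.3,0,3.7],
    [-6.3,0,4.4],
    [-6.9,0,4.8],
    [-6.9,0,4.8],
    [-6.9,0,4.8],
  ],
  translation=[
    [5,-16,6],
    [11,-40,16],
    [17,-61,24],
    [22,-79,31],
    [26,-94,37],
    [29,-102,40],
    [29,-102,40],
    [29,-102,40],
  ],
  gripper=[15,15,15,15,15,15,15,15],
)

```text
clock: 11.82
tcp_pos: [548.4, 117.4, 200.4]
ee_rot: [-2.421, -0.815, -1.258]
wrist_force: [0.1, -0.4, -2.8]
opening: 23.5
```

```bash
python3 - <<'E'
from h import *
import pickle
s=r.get_state();print(s["opening"],s["tcp_pos"],s["wrist_force"],s["joint_pos"])
a=cams.camera("wrist");b=cams.camera("side");t=cams.camera("top")
for n,i in(("w7",a),("s7",b),("t7",t)):cv2.imwrite(f"pics/{n}.png",i)
pickle.dump(s,open("s7.pkl","wb"))
z=lambda im,x,y,w,h:cv2.resize(im[y:y+h,x:x+w],(400,300),interpolation=cv2.INTER_CUBIC)
cv2.imwrite("pics/m7.png",np.vstack([np.hstack([z(a,0,0,560,420),z(b,236,165,64,48)]),np.hstack([z(a,200,60,200,150),z(t,210,170,64,48)])]))
W=wrist(s);S,T=fixed("side"),fixed("top");u=np.array([.797,.605,0]);e=s["tcp_pos"]-37.3*u+[0,0,97.7]
for c in(W,S,T):print(proj(c,[e,e+[0,0,15.25],[587,85.5,298]]).round(1).tolist())
E
```

```text
23.500788547636976 [548.35175672 117.44580274 200.44047024] [ 0.12698519 -0.38470377 -2.78621935] [-0.48506954  0.46923145  2.27073166  1.69725899  0.84315135 -1.07822797]
[[285.1, 179.9], [285.0, 143.7], [405.9, 90.2]]
[[283.4, 223.2], [283.7, 216.6], [254.8, 208.8]]
[[234.2, 225.8], [233.7, 225.3], [238.5, 200.7]]
```

View pics/m7.png

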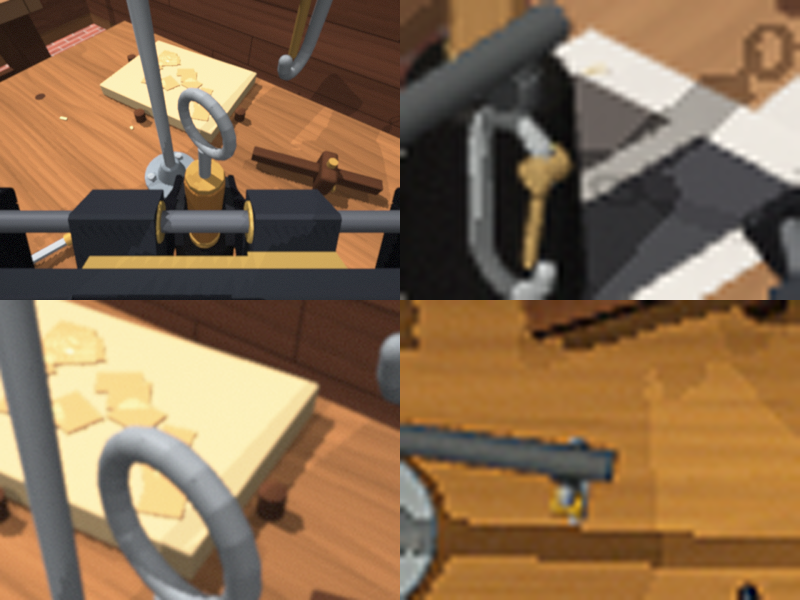

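Wrist panel: ring centre at (207,124), hook nose ball at (288,66). Side panel: nose ball at (545,270) and gate clear. I'll triangulate the nose from three views.

```bash
python3 - <<'E'
from h import *
import pickle
s=pickle.load(open("s7.pkl","rb"));W=wrist(s);W1=wrist(pickle.load(open("s1.pkl","rb")));S,T=fixed("side"),fixed("top")
t=(210+172/6.25,170+210/6.25)
for v in([(S,(259.3,208.2)),(W,(403,92))],[(S,(259.3,208.2)),(W,(403,92)),(W1,(441,225))],[(W,(403,92)),(W1,(441,225))]):
    p,res=tri(v);h=p+12.5*np.array([.99,-.139,0]);print("nose",p.round(1),"hook",h.round(1),"seat z",p[2]-6.25,np.round(res,1).tolist())
# eye, same wrist cam + side
b=cv2.imread("pics/s7.png");
print((t))
E=np.array([552,90.6,298]);
Rn=toolR(37.2,35);un=np.array([.797,.605,0]);delta(E+37.3*un-[0,0,97.7],Rn,1)
E
```

```text
nose [578.1  83.8 302.2] hook [590.4  82.1 302.2] seat z 295.91150525122237 [[-0.1, -0.1], [-0.2, 1.2]]
nose [576.2  86.5 306.7] hook [588.5  84.8 306.7] seat z 300.4049443767189 [[-0.0, -1.0], [-5.9, -9.6], [-0.5, 0.4]]
nose [572.8  84.7 310.3] hook [585.2  82.9 310.3] seat z 304.09545367896914 [[-2.5, -12.8], [-0.4, -1.5]]
(237.52, 203.6)
[0.1, 0.1, 0.0] [13.7, 23.4, 19.8]
```

move_arm(
  delta_rot=[
    [0,0,0],
    [0,0,0],
    [0,0,0],
    [0,0,0],
    [0,0,0],
    [0,0,0],
  ],
  translation=[
    [2,4,3],
    [6,11,8],
    [10,18,13],
    [14,24,18],
    [14.7,26,19.5],
    [14.7,26,19.5],
  ],
  gripper=[15,15,15,15,15,15],
)

```text
clock: 12.72
tcp_pos: [583.5, 111.4, 201.2]
ee_rot: [-2.421, -0.815, -1.258]
wrist_force: [-0.4, 0.3, -3.0]
opening: 23.7
```

```bash
python3 - <<'E'
from h import *
import pickle
s=r.get_state();print(s["tcp_pos"],s["wrist_force"],s["ft_torque"],s["joint_pos"])
Rt=R.from_rotvec(s["ee_rot"]).as_matrix();print(np.degrees(np.arctan2(Rt[1,2],Rt[0,2])),Rt[2].round(4))
a=cams.camera("wrist");b=cams.camera("side");t=cams.camera("top")
for n,i in(("w8",a),("s8",b),("t8",t)):cv2.imwrite(f"pics/{n}.png",i)
pickle.dump(s,open("s8.pkl","wb"))
z=lambda im,x,y,w,h,W,H:cv2.resize(im[y:y+h,x:x+w],(W,H),interpolation=cv2.INTER_CUBIC)
cv2.imwrite("pics/m8.png",np.vstack([np.hstack([z(a,230,0,240,180,400,300),z(t,220,180,48,36,400,300)]),z(b,230,185,80,30,800,300)]))
E
```

```text
[583.50250398 111.44089783 201.16619752] [-0.41229094  0.25211786 -2.96390088] [-0.65794774  0.82718119  0.07978035] [-0.453514    0.48394315  2.18165516  1.65954204  0.821952   -0.97990203]
37.145995378308335 [ 0.8179  0.0009 -0.5754]
```

View pics/m8.png

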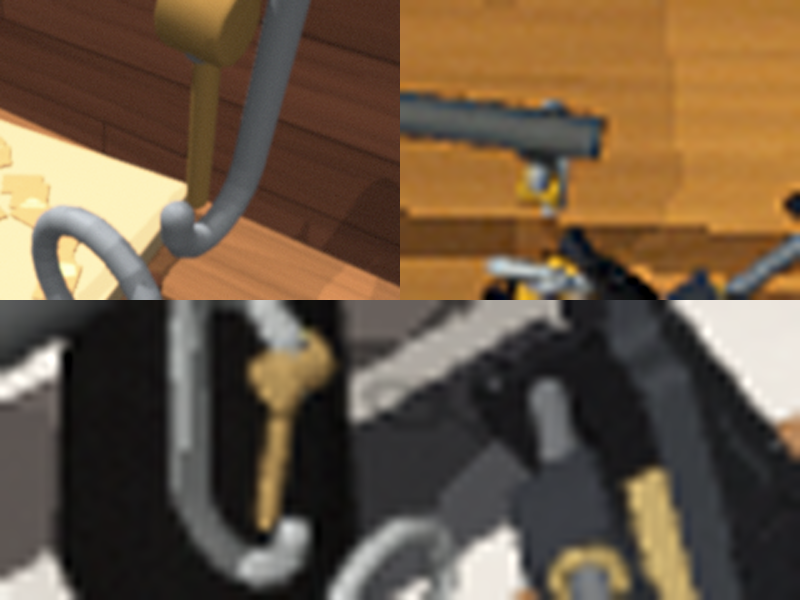

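Last view. Side panel: nose ball at (292,540), ring top outer edge at (400,519). Wrist panel: nose ball at (183,225), ring top at (70,207). I'll do a joint fit of the ring offset and nose from these same-image points.

```bash
python3 - <<'E'
from h import *
import pickle
from scipy.optimize import least_squares
s=pickle.load(open("s8.pkl","rb"));W=wrist(s);S=fixed("side");T=fixed("top");p=s["tcp_pos"]
W7=wrist(pickle.load(open("s7.pkl","rb")));W1=wrist(pickle.load(open("s1.pkl","rb")))
u=np.array([np.cos(np.radians(37.15)),np.sin(np.radians(37.15)),0]);l=np.array([u[1],-u[0],0]);k=np.array([0,0,1.])
th=np.linspace(0,2*np.pi,181);yaw=np.radians(37.15-45);my=np.array([-np.sin(yaw),np.cos(yaw),0]);mx=np.array([np.cos(yaw),np.sin(yaw),0])
def outline(c,e):
    pts=np.vstack([e+np.outer((15.25+2.75*np.cos(f))*np.cos(th),my)+np.outer((15.25+2.75*np.cos(f))*np.sin(th),k)+2.75*np.sin(f)*mx for f in np.linspace(0,6.28,12)])
    return cv2.convexHull(proj(c,pts).astype(np.float32))
oS=np.array([(345,265),(365,238),(400,219),(435,225)])/10+[230,185]-.5+.05
oW=np.array([(34,250),(45,222),(70,207),(100,215),(130,245),(155,285)])/1.6667+[230,0]-.3
def d(c,e,o):
    h=outline(c,e);return np.array([cv2.pointPolygonTest(h,(float(a),float(b)),True) for a,b in o])
e0=p-37.3*u+97.7*k
print("S resid",d(S,e0,oS).round(1),"W",d(W,e0,oW).round(1))
f=lambda v,cs:np.r_[*[d(c,e0+v[0]*u+v[1]*l+v[2]*k,o)*w for c,o,w in cs],(np.array(v)-0)/[3,1.5,3]*.3]
for n,cs in(("S",[(S,oS,2)]),("W",[(W,oW,.6)]),("SW",[(S,oS,2),(W,oW,.6)])):
    r_=least_squares(f,[0,0,0],args=(cs,),diff_step=.02,x_scale=1);print(n,"eye shift u,l,k",r_.x.round(1),r_.cost.round(2))
nb=[(S,(258.75,208.5)),(W,(339.5,134.5))]
for v in(nb,nb+[(W7,(402.7,91.7))],nb+[(W7,(402.7,91.7)),(W1,(440.5,224.5))],[(W,(339.5,134.5)),(W7,(402.7,91.7))]):
    q,res=tri(v);print("nose",q.round(1),"rel eye0 in hook x,y,z",((q-e0)@np.c_[mx,my,k]).round(1),np.round(res,1).tolist())
print("e0",e0)
E
```

```text
S resid [-0.3 -0.4  0.1  0.6] W [ 5.4  3.5 -3.4 -5.7 -3.  -1.3]
S eye shift u,l,k [0. 0. 0.] 1.19
W eye shift u,l,k [0. 0. 0.] 17.39
SW eye shift u,l,k [0. 0. 0.] 18.58
nose [578.9  84.7 301.7] rel eye0 in hook x,y,z [25.5 -0.7  2.8] [[-0.2, -0.2], [-0.3, 1.8]]
nose [579.   84.5 301.8] rel eye0 in hook x,y,z [25.6 -0.9  2.9] [[-0.2, -0.3], [0.4, 1.6], [-0.7, 0.6]]
nose [577.5  86.4 305.6] rel eye0 in hook x,y,z [23.9  0.7  6.7] [[-0.1, -1.2], [-5.3, -7.2], [-4.3, -8.4], [-0.8, 1.8]]
nose [577.8  84.1 303.1] rel eye0 in hook x,y,z [24.5 -1.5  4.3] [[0.1, 0.9], [-0.1, -0.7]]
e0 [553.77226941  88.91528679 298.86619752]
```

The ring sits about 37 mm short of the seat in x. It should go 2.7 mm lower so that the nose is centred in it. I'll advance 14 mm first, with no contact expected, then feel forward.

move_arm(
  delta_rot=[
    [0,0,0],
    [0,0,0],
    [0,0,0],
    [0,0,0],
    [0,0,0],
    [0,0,0],
  ],
  translation=[
    [0.5,2,2],
    [1.5,5,5],
    [2.5,8,8],
    [3.5,9.9,9.7],
    [3.5,9.9,9.7],
    [3.5,9.9,9.7],
  ],
  gripper=[15,15,15,15,15,15],
)

```text
clock: 13.62
tcp_pos: [596.8, 109.8, 198.3]
ee_rot: [-2.421, -0.815, -1.257]
wrist_force: [0.3, 0.6, -3.7]
opening: 23.6
```

move_arm(
  delta_rot=[
    [0,0,0],
    [0,0,0],
    [0,0,0],
    [0,0,0],
    [0,0,0],
  ],
  translation=[
    [0.4,0.7,0.6],
    [0.8,1.4,1.2],
    [1.2,2.1,1.7],
    [1.2,2.1,1.7],
    [1.2,2.1,1.7],
  ],
  gripper=[15,15,15,15,15],
)

```text
clock: 14.25
tcp_pos: [599.7, 109.4, 198.3]
ee_rot: [-2.421, -0.814, -1.257]
wrist_force: [-0.4, -0.2, -4.2]
opening: 23.1
```

```bash
cat > st.py <<'E'
from h import *
s=r.get_state();f=np.array(s["wrist_force"]);p=s["tcp_pos"]
print(round(s["clock"],2),"hook xyz rel:",np.round([(p-[583.5,111.44,201.17])@v for v in([.9906,-.1366,0],[.1366,.9906,0],[0,0,1])],1)-[37,0,0],"F hook x,y,z",np.round([f@[.9906,-.1366,0],f@[.1366,.9906,0],f[2]],1),"M",np.round(s["ft_torque"],2),s["opening"].round(1))
Rt=R.from_rotvec(s["ee_rot"]).as_matrix();print("az,pitch,roll",np.degrees([np.arctan2(Rt[1,2],Rt[0,2]),-np.arcsin(Rt[2,2]),Rt[2,1]]).round(2))
E
python3 st.py
```

```text
Traceback (most recent call last):
  File "st.py", line 3, in <module>
    print(round(s["clock"],2),"hook xyz rel:",np.round([(p-[583.5,111.44,201.17])@v for v in([.9906,-.1366,0],[.1366,.9906,0],[0,0,1])],1)-[37,0,0],"F hook x,y,z",np.round([f@[.9906,-.1366,0],f@[.1366,.9906,0],f[2]],1),"M",np.round(s["ft_torque"],2),s["opening"].round(1))
                                                                                                                                                                                                                                                          ^^^^^^^^^^^^^^^^^^
AttributeError: 'float' object has no attribute 'round'
```

move_arm(
  delta_rot=[
    [0,0,0],
    [0,0,0],
    [0,0,0],
    [0,0,0],
  ],
  translation=[
    [0.4,0.7,0.6],
    [0.8,1.4,1.2],
    [0.8,1.4,1.2],
    [0.8,1.4,1.2],
  ],
  gripper=[15,15,15,15],
)

```text
clock: 14.75
tcp_pos: [601.7, 109.2, 198.3]
ee_rot: [-2.421, -0.814, -1.256]
wrist_force: [-0.2, 0.1, -2.2]
opening: 23.0
```

```bash
sed -i 's/s\["opening"\].round(1)/round(s["opening"],1)/' st.py; python3 st.py
```

```text
14.75 hook xyz rel: [-18.7   0.2  -2.9] F hook x,y,z [-0.2  0.1 -2.2] M [-0.67  0.84  0.03] 23.0
az,pitch,roll [37.18 35.15  0.  ]
```

move_arm(
  delta_rot=[
    [0,0,0],
    [0,0,0],
    [0,0,0],
    [0,0,0],
  ],
  translation=[
    [0.4,0.7,0.6],
    [0.8,1.4,1.2],
    [0.8,1.4,1.2],
    [0.8,1.4,1.2],
  ],
  gripper=[15,15,15,15],
)

```text
clock: 15.25
tcp_pos: [603.7, 108.9, 198.2]
ee_rot: [-2.421, -0.815, -1.256]
wrist_force: [-1.1, -0.2, -2.8]
opening: 23.6
```

```bash
python3 st.py
```

```text
15.25 hook xyz rel: [-16.7   0.3  -2.9] F hook x,y,z [-1.  -0.3 -2.8] M [-0.64  0.86  0.02] 23.6
az,pitch,roll [37.18 35.15  0.  ]
```

move_arm(
  delta_rot=[
    [0,0,0],
    [0,0,0],
    [0,0,0],
    [0,0,0],
  ],
  translation=[
    [0.4,0.7,0.6],
    [0.8,1.4,1.2],
    [0.8,1.4,1.2],
    [0.8,1.4,1.2],
  ],
  gripper=[15,15,15,15],
)

```text
clock: 15.75
tcp_pos: [605.6, 108.7, 198.2]
ee_rot: [-2.421, -0.815, -1.256]
wrist_force: [0.2, -0.7, -3.6]
opening: 23.3
```

```bash
python3 st.py
```

```text
15.75 hook xyz rel: [-14.7   0.3  -3. ] F hook x,y,z [ 0.3 -0.7 -3.6] M [-0.65  0.81 -0.01] 23.3
az,pitch,roll [37.19 35.15 -0.  ]
```

move_arm(
  delta_rot=[
    [0,0,0],
    [0,0,0],
    [0,0,0],
  ],
  translation=[
    [0.4,0.7,0.6],
    [0.4,0.7,0.6],
    [0.4,0.7,0.6],
  ],
  gripper=[15,15,15],
)

```text
clock: 16.12
tcp_pos: [606.6, 108.6, 198.2]
ee_rot: [-2.421, -0.815, -1.256]
wrist_force: [-0.4, -0.9, -4.5]
opening: 23.4
```

```bash
python3 st.py
```

```text
16.12 hook xyz rel: [-13.7   0.3  -3. ] F hook x,y,z [-0.2 -1.  -4.5] M [-0.62  0.83  0.02] 23.4
az,pitch,roll [37.19 35.15  0.  ]
```

move_arm(
  delta_rot=[
    [0,0,0],
    [0,0,0],
    [0,0,0],
    [0,0,0],
  ],
  translation=[
    [0.4,0.7,0.6],
    [0.8,1.4,1.2],
    [0.8,1.4,1.2],
    [0.8,1.4,1.2],
  ],
  gripper=[15,15,15,15],
)

```text
clock: 16.62
tcp_pos: [608.4, 108.6, 198.1]
ee_rot: [-2.421, -0.815, -1.256]
wrist_force: [-2.6, 1.4, -3.1]
opening: 23.0
```

```bash
python3 st.py
```

```text
16.62 hook xyz rel: [-12.    0.6  -3.1] F hook x,y,z [-2.8  1.  -3.1] M [-0.63  0.8   0.17] 23.0
az,pitch,roll [ 3.723e+01  3.515e+01 -1.000e-02]
```

move_arm(
  delta_rot=[
    [0,0,0],
    [0,0,0],
    [0,0,0],
  ],
  translation=[
    [0.4,0.7,0.6],
    [0.4,0.7,0.6],
    [0.4,0.7,0.6],
  ],
  gripper=[15,15,15],
)

```text
clock: 17.0
tcp_pos: [609.3, 108.6, 198.1]
ee_rot: [-2.421, -0.815, -1.256]
wrist_force: [-1.8, 0.9, -3.4]
opening: 23.8
```

```bash
python3 st.py
```

```text
17.0 hook xyz rel: [-11.1   0.7  -3.1] F hook x,y,z [-1.9  0.7 -3.4] M [-0.59  0.81  0.27] 23.8
az,pitch,roll [ 3.724e+01  3.516e+01 -1.000e-02]
```

Contact began near here, at about 2 N. I'll check numerically in the side camera whether the brass gate moves as I advance.

```bash
cat > gate.py <<'E'
from h import *
def gate(im,show=False):
    c=cv2.resize(im[185:222,246:270],None,fx=8,fy=8,interpolation=cv2.INTER_CUBIC).astype(int)
    b,g,rr=c[...,0],c[...,1],c[...,2];m=(rr-b>45)&(rr>90);out=[]
    for row in range(8*8,8*22,16):
        xs=np.flatnonzero(m[row]);out.append((185+row/8,None if len(xs)==0 else (round(246+np.median(xs)/8,2),len(xs))))
    return out
if __name__=="__main__":
    print(gate(cv2.imread("pics/s8.png")));im=cams.camera("side");print(gate(im))
    import time;cv2.imwrite(f"pics/g{int(r.get_state()['clock']*100)}.png",im)
E
python3 gate.py
```

```text
[(193.0, (np.float64(258.5), 57)), (195.0, (np.float64(257.94), 26)), (197.0, (np.float64(257.88), 15)), (199.0, (np.float64(257.69), 16)), (201.0, (np.float64(257.25), 19)), (203.0, (np.float64(257.0), 19)), (205.0, (np.float64(256.75), 17))]
[(193.0, (np.float64(258.5), 57)), (195.0, (np.float64(257.94), 26)), (197.0, (np.float64(257.62), 17)), (199.0, (np.float64(257.12), 19)), (201.0, (np.float64(256.75), 17)), (203.0, (np.float64(256.25), 19)), (205.0, (np.float64(255.44), 6))]
```

move_arm(
  delta_rot=[
    [0,0,0],
    [0,0,0],
    [0,0,0],
  ],
  translation=[
    [0.4,0.7,0.6],
    [0.8,1.4,1.2],
    [0.8,1.4,1.2],
  ],
  gripper=[15,15,15],
)

```text
clock: 17.42
tcp_pos: [611.3, 108.3, 198.0]
ee_rot: [-2.421, -0.815, -1.256]
wrist_force: [-3.1, -0.6, -2.6]
opening: 23.6
```

```bash
python3 st.py; python3 gate.py
```

```text
17.43 hook xyz rel: [-9.   0.7 -3.2] F hook x,y,z [-3.  -1.1 -2.6] M [-0.6   0.85  0.3 ] 23.6
az,pitch,roll [ 3.725e+01  3.516e+01 -1.000e-02]
[(193.0, (np.float64(258.5), 57)), (195.0, (np.float64(257.94), 26)), (197.0, (np.float64(257.88), 15)), (199.0, (np.float64(257.69), 16)), (201.0, (np.float64(257.25), 19)), (203.0, (np.float64(257.0), 19)), (205.0, (np.float64(256.75), 17))]
[(193.0, (np.float64(258.5), 57)), (195.0, (np.float64(257.88), 27)), (197.0, (np.float64(257.0), 19)), (199.0, (np.float64(256.69), 18)), (201.0, (np.float64(255.94), 18)), (203.0, (np.float64(255.5), 13)), (205.0, (np.float64(254.44), 6))]
```

The gate is swinging open (its lower end has shifted 2.3 px) at about 3 N, so the eye straddles the nose. I'll go on to x of about -4, short of the stop at -2.

move_arm(
  delta_rot=[
    [0,0,0],
    [0,0,0],
    [0,0,0],
    [0,0,0],
    [0,0,0],
  ],
  translation=[
    [0.4,0.7,0.6],
    [0.8,1.4,1.2],
    [1.3,2.1,1.7],
    [1.3,2.1,1.7],
    [1.3,2.1,1.7],
  ],
  gripper=[15,15,15,15,15],
)

```text
clock: 18.1
tcp_pos: [614.2, 108.0, 198.0]
ee_rot: [-2.421, -0.815, -1.255]
wrist_force: [-2.5, 0.9, -2.8]
opening: 23.6
```

```bash
python3 st.py; python3 gate.py|tail -1
```

```text
18.1 hook xyz rel: [-6.2  0.8 -3.2] F hook x,y,z [-2.6  0.5 -2.8] M [-0.6   0.81  0.3 ] 23.6
az,pitch,roll [ 3.726e+01  3.517e+01 -2.000e-02]
[(193.0, (np.float64(258.5), 57)), (195.0, (np.float64(257.75), 29)), (197.0, (np.float64(256.38), 19)), (199.0, (np.float64(255.81), 18)), (201.0, (np.float64(255.19), 14)), (203.0, (np.float64(253.75), 5)), (205.0, None)]
```

move_arm(
  delta_rot=[
    [0,0,0],
    [0,0,0],
    [0,0,0],
    [0,0,0],
    [0,0,0],
  ],
  translation=[
    [0.3,0.5,0.4],
    [0.6,1,0.8],
    [0.7,1.2,1],
    [0.7,1.2,1],
    [0.7,1.2,1],
  ],
  gripper=[15,15,15,15,15],
)

```text
clock: 18.77
tcp_pos: [615.8, 107.8, 197.9]
ee_rot: [-2.421, -0.815, -1.255]
wrist_force: [-3.8, 0.6, -3.9]
opening: 23.2
```

```bash
python3 st.py; python3 gate.py|tail -1
```

```text
18.77 hook xyz rel: [-4.5  0.8 -3.2] F hook x,y,z [-3.8  0.  -3.9] M [-0.68  0.85  0.37] 23.2
az,pitch,roll [ 3.726e+01  3.518e+01 -2.000e-02]
[(193.0, (np.float64(258.5), 57)), (195.0, (np.float64(257.69), 30)), (197.0, (np.float64(256.06), 20)), (199.0, (np.float64(255.38), 17)), (201.0, (np.float64(254.38), 15)), (203.0, None), (205.0, None)]
```

move_arm(
  delta_rot=[
    [0,0,0],
    [0,0,0],
    [0,0,0],
    [0,0,0],
    [0,0,0],
    [0,0,0],
  ],
  translation=[
    [-0.8,0,0.6],
    [-1.6,0,1.2],
    [-2.5,0,1.7],
    [-3.3,0,2.3],
    [-4.1,0,2.9],
    [-4.1,0,2.9],
  ],
  gripper=[15,15,15,15,15,15],
)

```text
clock: 19.58
tcp_pos: [615.8, 107.6, 192.6]
ee_rot: [-2.422, -0.815, -1.255]
wrist_force: [-2.1, -0.4, -4.0]
opening: 23.7
```

```bash
python3 st.py; python3 gate.py|tail -1
```

```text
19.57 hook xyz rel: [-4.5  0.6 -8.6] F hook x,y,z [-2.1 -0.7 -4. ] M [-0.76  0.94  0.28] 23.7
az,pitch,roll [ 3.724e+01  3.521e+01 -3.000e-02]
[(193.0, (np.float64(258.5), 57)), (195.0, (np.float64(257.75), 29)), (197.0, (np.float64(256.38), 19)), (199.0, (np.float64(255.81), 18)), (201.0, (np.float64(255.19), 14)), (203.0, (np.float64(254.31), 16)), (205.0, None)]
```

move_arm(
  delta_rot=[
    [0,0,0],
    [0,0,0],
    [0,0,0],
    [0,0,0],
    [0,0,0],
  ],
  translation=[
    [-0.8,0,0.6],
    [-1.6,0,1.2],
    [-2.5,0,1.7],
    [-3.3,0,2.3],
    [-3.3,0,2.3],
  ],
  gripper=[15,15,15,15,15],
)

```text
clock: 20.25
tcp_pos: [615.7, 107.3, 188.0]
ee_rot: [-2.423, -0.815, -1.253]
wrist_force: [-0.9, -0.9, -6.8]
opening: 23.4
```

```bash
python3 st.py; python3 gate.py|tail -1
```

```text
20.25 hook xyz rel: [ -4.6   0.3 -13.2] F hook x,y,z [-0.7 -1.  -6.8] M [-0.86  1.19  0.09] 23.4
az,pitch,roll [37.21 35.3  -0.04]
[(193.0, (np.float64(258.5), 57)), (195.0, (np.float64(257.88), 27)), (197.0, (np.float64(257.38), 17)), (199.0, (np.float64(256.88), 19)), (201.0, (np.float64(256.44), 18)), (203.0, (np.float64(255.94), 18)), (205.0, (np.float64(255.56), 18))]
```

move_arm(
  delta_rot=[
    [0,0,0],
    [0,0,0],
    [0,0,0],
    [0,0,0],
  ],
  translation=[
    [-0.8,0,0.6],
    [-1.6,0,1.2],
    [-1.6,0,1.2],
    [-1.6,0,1.2],
  ],
  gripper=[15,15,15,15],
)

```text
clock: 20.8
tcp_pos: [615.9, 107.3, 186.2]
ee_rot: [-2.423, -0.815, -1.254]
wrist_force: [0.6, 0.2, -2.9]
opening: 23.4
```

```bash
python3 st.py; python3 gate.py|tail -1
```

```text
20.8 hook xyz rel: [ -4.3   0.3 -15. ] F hook x,y,z [ 0.5  0.2 -2.9] M [-0.62  0.84  0.02] 23.4
az,pitch,roll [ 3.719e+01  3.527e+01 -2.000e-02]
[(193.0, (np.float64(258.5), 57)), (195.0, (np.float64(257.94), 26)), (197.0, (np.float64(257.88), 15)), (199.0, (np.float64(257.69), 16)), (201.0, (np.float64(257.25), 19)), (203.0, (np.float64(257.0), 19)), (205.0, (np.float64(256.75), 17))]
```

The gate has snapped shut behind the eye: its pixel positions match the shut picture and Fx is about 0. Next I'll centre over the seat, then lower until the hook takes the weight.

move_arm(
  delta_rot=[
    [0,0,0],
    [0,0,0],
    [0,0,0],
    [0,0,0],
    [0,0,0],
    [0,0,0],
  ],
  translation=[
    [0.5,0.8,0.7],
    [1,1.6,1.3],
    [1.4,2.5,2],
    [0.6,2.5,2.6],
    [-0.2,2.5,3.2],
    [-0.2,2.5,3.2],
  ],
  gripper=[15,15,15,15,15,15],
)

```text
clock: 21.6
tcp_pos: [619.5, 106.9, 184.3]
ee_rot: [-2.422, -0.814, -1.254]
wrist_force: [0.6, 0.5, -1.5]
opening: 23.2
```

```bash
python3 st.py
```

```text
21.6 hook xyz rel: [ -0.7   0.4 -16.8] F hook x,y,z [ 0.6  0.6 -1.5] M [-0.53  0.67 -0.03] 23.2
az,pitch,roll [ 3.721e+01  3.524e+01 -3.000e-02]
```

move_arm(
  delta_rot=[
    [0,0,0],
    [0,0,0],
    [0,0,0],
  ],
  translation=[
    [-0.8,0,0.6],
    [-0.8,0,0.6],
    [-0.8,0,0.6],
  ],
  gripper=[15,15,15],
)

```text
clock: 21.98
tcp_pos: [619.9, 107.0, 184.1]
ee_rot: [-2.421, -0.814, -1.257]
wrist_force: [-0.5, -0.1, 3.3]
opening: 23.7
```

```bash
python3 st.py
```

```text
21.98 hook xyz rel: [ -0.4   0.6 -17.1] F hook x,y,z [-0.5 -0.2  3.3] M [-0.16  0.21  0.01] 23.7
az,pitch,roll [ 3.720e+01  3.514e+01 -1.000e-02]
```

move_arm(
  delta_rot=[
    [0,0,0],
    [0,0,0],
    [0,0,0],
    [0,0,0],
    [0,0,0],
  ],
  translation=[
    [0,0,0],
    [0,0,0],
    [0,0,0],
    [0,0,0],
    [0,0,0],
  ],
  gripper=[15,15,15,15,15],
  grip_force=20,
)

```text
clock: 22.6
tcp_pos: [619.9, 107.0, 184.2]
ee_rot: [-2.421, -0.814, -1.257]
wrist_force: [0.9, 0.1, 1.5]
opening: 24.2
```

```bash
python3 st.py; python3 gate.py|tail -1
```

```text
22.6 hook xyz rel: [ -0.3   0.6 -17. ] F hook x,y,z [0.9 0.2 1.5] M [-0.25  0.39  0.04] 24.2
az,pitch,roll [ 3.720e+01  3.513e+01 -1.000e-02]
[(193.0, (np.float64(258.44), 56)), (195.0, (np.float64(258.0), 27)), (197.0, (np.float64(257.88), 15)), (199.0, (np.float64(257.69), 16)), (201.0, (np.float64(257.25), 19)), (203.0, (np.float64(257.0), 19)), (205.0, (np.float64(256.75), 17))]
```

The hook carries the weight (Fz flipped from about -3 to +1.5 N) with the gate shut and the mallet still held. I'll ease the grip and release.

move_arm(
  delta_rot=[
    [0,0,0],
    [0,0,0],
    [0,0,0],
  ],
  translation=[
    [0,0,0],
    [0,0,0],
    [0,0,0],
  ],
  gripper=[15,15,15],
  grip_force=6,
)

```text
clock: 23.02
tcp_pos: [620.0, 107.0, 184.2]
ee_rot: [-2.421, -0.814, -1.257]
wrist_force: [0.3, -0.2, 0.7]
opening: 24.2
```

move_arm(
  delta_rot=[
    [0,0,0],
    [0,0,0],
    [0,0,0],
    [0,0,0],
    [0,0,0],
    [0,0,0],
    [0,0,0],
    [0,0,0],
  ],
  translation=[
    [0,0,0],
    [0,0,0],
    [0,0,0],
    [0,0,0],
    [0,0,0],
    [0,0,0],
    [0,0,0],
    [0,0,0],
  ],
  gripper=[30,36,44,54,64,74,74,74],
)

```text
clock: 24.02
tcp_pos: [620.0, 107.0, 184.2]
ee_rot: [-2.421, -0.814, -1.257]
wrist_force: [0.4, 0.2, 0.1]
opening: 73.4
```

```bash
python3 st.py; python3 gate.py|tail -1
python3 - <<'E'
from h import *
cv2.imwrite("pics/w9.png",cams.camera("wrist"));cv2.imwrite("pics/s9.png",cams.camera("side"))
E
```

```text
24.02 hook xyz rel: [ -0.3   0.6 -17. ] F hook x,y,z [0.4 0.2 0.1] M [-0.34  0.46 -0.05] 73.4
az,pitch,roll [ 3.719e+01  3.513e+01 -1.000e-02]
[(193.0, (np.float64(258.5), 57)), (195.0, (np.float64(257.94), 26)), (197.0, (np.float64(257.88), 15)), (199.0, (np.float64(257.69), 16)), (201.0, (np.float64(257.25), 19)), (203.0, (np.float64(257.0), 19)), (205.0, (np.float64(257.19), 24))]
```

Released; the gripper reads about 0 N. Withdrawing straight back along the tool.

move_arm(
  delta_rot=[
    [0,0,0],
    [0,0,0],
    [0,0,0],
    [0,0,0],
    [0,0,0],
    [0,0,0],
    [0,0,0],
    [0,0,0],
  ],
  translation=[
    [0,0,-5],
    [0,0,-15],
    [0,0,-28],
    [0,0,-42],
    [0,0,-58],
    [0,0,-74],
    [0,0,-85],
    [0,0,-90],
  ],
  gripper=[80,80,80,80,80,80,80,80],
)

```text
clock: 25.18
tcp_pos: [561.0, 61.9, 236.6]
ee_rot: [-2.422, -0.814, -1.258]
wrist_force: [0.8, -0.5, 0.2]
opening: 80.2
```

```bash
python3 st.py; python3 gate.py|tail -1
cat > chk.py <<'E'
from h import *
import time
S=fixed("side");h=np.array([588,84,0])
im=[cams.camera("side") for _ in range(8)]
cv2.imwrite("pics/fin_side.png",im[-1]);cv2.imwrite("pics/fin_wrist.png",cams.camera("wrist"))
print("motion between frames (max abs diff, px>25):",[int((cv2.absdiff(im[0],i)[180:330,200:330].max(2)>25).sum()) for i in im[1:]])
# mallet axis in the side view: honey handle columns and black head extents
b=im[-1].astype(int)
for z in(170,160,150,140,130):
    p=proj(S,h+[0,0,z+0.])[0];y=int(round(p[1]));row=b[y,int(p[0])-20:int(p[0])+20];m=(row[:,2]-row[:,0]>50);xs=np.flatnonzero(m)+int(p[0])-20
    print(z,p.round(1),(xs.min(),xs.max(),xs.mean().round(1),len(xs)) if len(xs) else None)
for z in(95,80,60,40,):
    p=proj(S,h+[0,0,z+0.])[0];y=int(round(p[1]));row=b[y,int(p[0])-25:int(p[0])+25].max(1);xs=np.flatnonzero(row<45)+int(p[0])-25
    print("head",z,p.round(1),(xs.min(),xs.max(),len(xs)) if len(xs) else None)
E
python3 chk.py
```

```text
25.18 hook xyz rel: [-52.5 -52.2  35.4] F hook x,y,z [ 0.8 -0.4  0.2] M [-0.42  0.5   0.01] 80.2
az,pitch,roll [37.11 35.11  0.04]
[(193.0, (np.float64(258.5), 57)), (195.0, (np.float64(257.94), 26)), (197.0, (np.float64(257.88), 15)), (199.0, (np.float64(257.69), 16)), (201.0, (np.float64(257.25), 19)), (203.0, (np.float64(257.0), 19)), (205.0, (np.float64(256.75), 17))]
motion between frames (max abs diff, px>25): [86, 160, 229, 264, 285, 298, 300]
170 [255.2 257.8] (np.int64(235), np.int64(274), np.float64(254.5), 40)
160 [255.3 261.3] (np.int64(235), np.int64(274), np.float64(254.4), 39)
150 [255.3 264.8] (np.int64(235), np.int64(274), np.float64(254.5), 29)
140 [255.4 268.2] (np.int64(235), np.int64(274), np.float64(254.8), 26)
130 [255.4 271.6] (np.int64(235), np.int64(274), np.float64(255.5), 13)
head 95 [255.5 283.1] (np.int64(241), np.int64(267), 27)
head 80 [255.5 287.9] (np.int64(241), np.int64(268), 28)
head 60 [255.6 294.2] (np.int64(240), np.int64(268), 29)
head 40 [255.7 300.3] (np.int64(242), np.int64(266), 25)
```

The gate is shut and the head hangs centred under the hook (241 to 268 px around 255). There is still some slight motion, so I'll back off further and wait for it to settle.

move_arm(
  delta_rot=[
    [0,0,0],
    [0,0,0],
    [0,0,0],
    [0,0,0],
    [0,0,0],
    [0,0,0],
    [0,0,0],
    [0,0,0],
  ],
  translation=[
    [0,0,-10],
    [0,0,-25],
    [0,0,-40],
    [0,0,-55],
    [0,0,-60],
    [0,0,-60],
    [0,0,-60],
    [0,0,-60],
  ],
  gripper=[80,80,80,80,80,80,80,80],
)

```text
clock: 26.68
tcp_pos: [522.2, 33.4, 270.0]
ee_rot: [-2.42, -0.815, -1.255]
wrist_force: [0.5, 1.2, 0.5]
opening: 80.0
```

move_arm(
  delta_rot=[
    [0,0,0],
    [0,0,0],
    [0,0,0],
    [0,0,0],
    [0,0,0],
    [0,0,0],
    [0,0,0],
    [0,0,0],
  ],
  translation=[
    [0,0,0],
    [0,0,0],
    [0,0,0],
    [0,0,0],
    [0,0,0],
    [0,0,0],
    [0,0,0],
    [0,0,0],
  ],
  gripper=[80,80,80,80,80,80,80,80],
)

```text
clock: 27.68
tcp_pos: [522.2, 33.4, 270.0]
ee_rot: [-2.42, -0.815, -1.255]
wrist_force: [0.1, 0.2, 0.4]
opening: 79.9
```

move_arm(
  delta_rot=[
    [0,0,0],
    [0,0,0],
    [0,0,0],
    [0,0,0],
    [0,0,0],
    [0,0,0],
    [0,0,0],
    [0,0,0],
  ],
  translation=[
    [0,0,0],
    [0,0,0],
    [0,0,0],
    [0,0,0],
    [0,0,0],
    [0,0,0],
    [0,0,0],
    [0,0,0],
  ],
  gripper=[80,80,80,80,80,80,80,80],
)

```text
clock: 28.68
tcp_pos: [522.2, 33.4, 270.0]
ee_rot: [-2.42, -0.815, -1.255]
wrist_force: [-0.6, 0.2, 0.7]
opening: 79.6
```

```bash
python3 chk.py; python3 gate.py|tail -1; python3 st.py
```

```text
motion between frames (max abs diff, px>25): [0, 0, 0, 0, 0, 0, 0]
170 [255.2 257.8] (np.int64(235), np.int64(274), np.float64(254.5), 40)
160 [255.3 261.3] (np.int64(235), np.int64(274), np.float64(254.4), 39)
150 [255.3 264.8] (np.int64(235), np.int64(274), np.float64(254.5), 29)
140 [255.4 268.2] (np.int64(235), np.int64(274), np.float64(254.8), 26)
130 [255.4 271.6] (np.int64(235), np.int64(274), np.float64(255.5), 13)
head 95 [255.5 283.1] (np.int64(241), np.int64(267), 27)
head 80 [255.5 287.9] (np.int64(241), np.int64(268), 28)
head 60 [255.6 294.2] (np.int64(240), np.int64(268), 29)
head 40 [255.7 300.3] (np.int64(242), np.int64(266), 25)
[(193.0, (np.float64(258.5), 57)), (195.0, (np.float64(257.94), 26)), (197.0, (np.float64(257.88), 15)), (199.0, (np.float64(257.69), 16)), (201.0, (np.float64(257.25), 19)), (203.0, (np.float64(257.0), 19)), (205.0, (np.float64(256.75), 17))]
29.18 hook xyz rel: [-87.  -85.6  68.8] F hook x,y,z [ 0.1  0.3 -0.7] M [-0.37  0.43  0.05] 80.1
az,pitch,roll [37.3  35.14 -0.07]
```

The mallet is still (zero changed pixels across frames), the gate is shut, and the head is plumb under the hook within about 1 px. Handing in.

```bash
python3 -c "
from rig import job
print(job.sign_off())"
```

```text
the job is handed in; nothing more can be done
None
```

The middle mallet hangs by its eye in the snap hook, released, with the gate shut. I handed in at about 29 s of the 72 s allowed. I pressed the eye against the gate at about 2–4 N, slipped it past the gate's end, lowered it until the hook took the weight, then let go and backed off.

**Last checks:**
- **Gate:** its pixel positions in the side camera match those of the shut gate.
- **Motion:** no pixels changed around the mallet over about 0.4 s of side frames.
- **Plumb:** the head sits within about 1 px of the hook's plumb line in the side view, roughly 2–3 mm. I did not measure the tilt in radians or check it from a second view.
- **Robot:** the wrist force is near zero and the gripper is clear.

**What went wrong or disagreed:**
- **First grasp missed:** the fingertips ended about 28 mm short of the reported TCP. Closing nudged the mallet's eye about 5 mm, and I reopened, advanced and gripped it properly.
- **Hook height by sight:** the camera estimates of the seat ranged from 296 to 304 mm. I settled it from eye and nose seen in the same picture, then by feel.
- **Brief pulls:** the wrist reading went about 3.5 N past the mallet's weight as the eye left the gate. When the eye met the seat, the hook carried about 6.5 N. Both were sampled between moves and are well under 15 N.
- **Other tools:** I did not measure them again at the end. Nothing in the moves or force readings suggests they were touched.

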